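Charge the ball mill and close it with its splined handwheel

ROBOT

A 6-joint arm with a two-finger parallel gripper is mounted at the origin on the work surface. World frame = base frame: x ahead of the robot, y to its left, z up, the work surface at z = 0. Lengths are in m, angles in degrees, forces in N, time in s.
With the tool pointing down it reaches from about 0.375 to 0.9 m from the base axis. Payload 3.1 kg.
Tool frame: the origin (TCP) lies at the very end of the fingers, on their centre line; the grasp point (between the pads) lies 19 mm behind it (grip_point_offset is the distance from the TCP to the grasp point, in m); y points along the fingers, x is the direction in which the jaws open and shut, and the axes are right-handed (so a half turn about y gives the same grasp; the last joint's range is limited). The gripper opens to 87 mm and grips with 3 to 60 N. Pads are 19 mm wide; open, the fingers measure 117 mm over their backs; the gripper's body (75 mm by 190 mm) begins 51 mm behind the grasp point.
Start: joints at [-77.493, 30.224, 82.088, -0, 67.689, -10.227], TCP at [0.242, -0.576, 0.223] pointing down, gripper open.
Joint ranges: [-176.69, 176.69], [-43.24, 126.21], [12.49, 139.97], [-82, 262], [0, 151.66], [-163.58, 163.58]. Speed limits (degrees/s): [159.86, 159.86, 180, 180, 180, 180].

INTERFACE

Orientations are given as a 3x3 rotation matrix whose columns are the frame's x, y, z axes.
In Python, from rig import * gives the robot as it stands.
- The arm moves only by the tool send_rows, never from a script. Its argument "moves" is text: rows parted by semicolons, each of 5 numbers parted by spaces: the finger opening in mm, from 0 to 87, then the shift along the tool's x, y, z in mm, then the turn about the tool's y in degrees. In form: fingers dx dy dz yaw; .... A call has 1 to 20 rows; each row shifts and turns the commanded pose from where the row before left it, along the tool's axes as they then stand; what a row does not reach is not made up. A row lasts 1/12 s, in which the tool goes at most 41.7 mm and 7.16 degrees, less where a joint would pass 70% of its speed; a pose out of reach is approached as far as the arm can. A call is refused whole if a number of a shift passes 41.7 or a number of a turn 7.16, either way. A call with a gripper value outside its range is refused whole. The fingers move at their own pace and stop on an object; the grip force is fixed at half the most. Time passes only in rows, so rows that do not move let the fingers close. It gives the time, the measured TCP pose, the force and the opening at its end, in the units of the state.
- read_state(): the state, without advancing time (a new reading comes with each control period).
- capture(name): name is "side" or "top"; returns a dict with "image" (400x640x3 uint8, blue, green, red), "z_map" (400x640 float32, m along the optical axis (not along the pixel's ray), 0 where there is no reading), "mtx" (3x3 intrinsics, pixels), "origin" and "rotation" of the camera in the world. Camera axes: x right, y up, looking along -z (the intrinsics and any distortion apply to the point x, -y, -z); pixel columns grow to the right and rows downward; lengths in m; the calibration is good to about 2 mm. A picture is of the moment at which its call begins.
- hand_in(): hands the job in, once; it reports no verdict.
Trained networks look in a picture, given as the dict that the camera call returned (one of the last four; its "shot" number tells which), for a name from the list of things; names that differ only in an ending like _2 or _b are one class to them, and where a whole thing is asked for, a point or a joint stands for the part that bears it (a point fixed in the world has none). Each returns a list of dicts, best first, with "p" (0 to 1); they miss things now and then, are a little off and sometimes report something else, mostly with a low value. They report only what shows in the picture. A call takes as long as a camera call.
- search_frame(picture, name): "bbox" ([left, top, right, bottom] in pixels, round what is visible of it).
- masks_of(picture, name): "region" (400x640 bool, what is visible of it) and "bbox" ([left, top, right, bottom] in pixels, round what is visible of it).
- mark_of(picture, name): "pixel" ([row, column] in pixels: a listed point, or the origin of a listed thing).
The state is a dict: "time_s": time; "joint_positions": joint angles; "qvel": joint speeds; "tau": joint torques, N m; "position": TCP position; "tcp_rot": TCP orientation; "force": force on the tool from outside, world axes, zero at the start; "moment": the same for the moment, N m; "opening": opening from 0.0 (shut) to 1.0 (fully open).
Only numpy, scipy, OpenCV 4.12 (cv2) and the standard library are available. Lean on these libraries where they do the work, as an engineer would, in place of code of your own. Each camera call takes 0.05 s, during which the arm holds its last target. There are 200 camera calls.

TASK

Get the ball mill ready: turn the loose handwheel until its bore lines up with the splined spindle and slide it fully home, and tip the balls from every tub on the mat into the green hopper. Only when the wheel is on and all the balls are in, turn the wheel clockwise (seen from above) to its stop. Leave the empty tubs standing upright on the black mat, and do not shift the other things on the bench.

Things in the scene. Friction and masses are not known exactly. Their poses are not given: they have to be found in the camera images.
- mill: the ball mill, fixed on the bench (place and heading vary): a grey base 130 (x) x 400 (y) x 40 mm high, origin at the centre of its underside. On its +y end stands the green open-topped hopper, on its -y end the upright brass splined spindle; their axes are 220 mm apart
- hopper_floor (a point): centre of the inner floor of the hopper, 45 mm above the bench, axes as the mill's. The hopper is a square open box, 130 x 130 mm inside, 5 mm walls, 85 mm deep inside; its rim is 130 mm above the bench
- spindle_seat (a point): point on the spindle's axis at the top of its steel shoulder (64 mm diameter), 62 mm above the bench, where the wheel's underside rests when fully home; it turns with the spindle: z is up, x and y point along the teeth
- spindle_top (a point): top end of the brass spline, on its axis, 45 mm above the shoulder, 107 mm above the bench; axes as spindle_seat. The spline is an upright cross of four teeth, 34 mm over facing tips, each 10 mm wide; its top 6 mm are slimmer (30 mm over tips, teeth 6 mm wide)
- spindle (a joint): turn of the spindle in rad, clockwise seen from above is positive; it starts between 0.15 and 0.6, has stops at 0 and 1.5 (the closed stop), and stays where it is left (drag about 0.25 N m). With the wheel on, turning the wheel turns it, with about 0.1 rad of play
- wheel: the loose handwheel, lying on the bench with its hub up, about 0.4 kg; origin on its axis at the underside. Red square hub 56 x 56 mm, 62 mm tall, sides parallel to its x and y. Black rim 136 mm over all, 12 mm high, at the bottom of the hub; a black crank peg, 14 mm diameter, top 44 mm above the underside, stands on the rim midway between +x and +y, 62 mm from the axis
- wheel_top (a point): centre of the hub's top face, on the wheel's axis. A cross-shaped bore runs right through the hub along the wheel's x and y axes: slots 13 mm wide and 37 mm over facing ends, 1.5 mm clear of the spline all round, so the wheel fits in four positions a quarter turn apart
- mat: fixed black rubber mat, 280 (x) x 320 (y) x 4 mm thick, on which the tubs stand; origin at the centre of its underside
- tub1: loose blue square plastic tub, open at the top, 56 x 56 mm outside, 80 mm tall, walls and floor 3 mm, 0.12 kg, sides parallel to its x and y axes; origin at the centre of its underside. Those of ball1, ball2 and ball3 that are present start in it; it may be empty
- tub2: loose yellow square plastic tub, open at the top, 56 x 56 mm outside, 80 mm tall, walls and floor 3 mm, 0.12 kg, sides parallel to its x and y axes; origin at the centre of its underside. Those of ball4, ball5 and ball6 that are present start in it; it may be empty
- tub3: loose orange square plastic tub, open at the top, 56 x 56 mm outside, 80 mm tall, walls and floor 3 mm, 0.12 kg, sides parallel to its x and y axes; origin at the centre of its underside. Those of ball7, ball8 and ball9 that are present start in it; it may be empty
- ball1: white ceramic grinding ball, 24 mm diameter, 25 g, that starts in tub1 and rolls freely; origin at its centre. None when absent from this run: four to eight of the nine balls are present
- ball2: white ceramic grinding ball, 24 mm diameter, 25 g, that starts in tub1 and rolls freely; origin at its centre. None when absent from this run: four to eight of the nine balls are present
- ball3: white ceramic grinding ball, 24 mm diameter, 25 g, that starts in tub1 and rolls freely; origin at its centre. None when absent from this run: four to eight of the nine balls are present
- ball4: white ceramic grinding ball, 24 mm diameter, 25 g, that starts in tub2 and rolls freely; origin at its centre. None when absent from this run: four to eight of the nine balls are present
- ball5: white ceramic grinding ball, 24 mm diameter, 25 g, that starts in tub2 and rolls freely; origin at its centre. None when absent from this run: four to eight of the nine balls are present
- ball6: white ceramic grinding ball, 24 mm diameter, 25 g, that starts in tub2 and rolls freely; origin at its centre. None when absent from this run: four to eight of the nine balls are present
- ball7: white ceramic grinding ball, 24 mm diameter, 25 g, that starts in tub3 and rolls freely; origin at its centre. None when absent from this run: four to eight of the nine balls are present
- ball8: white ceramic grinding ball, 24 mm diameter, 25 g, that starts in tub3 and rolls freely; origin at its centre. None when absent from this run: four to eight of the nine balls are present
- ball9: white ceramic grinding ball, 24 mm diameter, 25 g, that starts in tub3 and rolls freely; origin at its centre. None when absent from this run: four to eight of the nine balls are present
- jar: loose white jar with a green cap, 68 mm diameter, 75 mm tall, on the right of the bench; origin: centre of its underside
- brush: loose brush lying on the right of the bench; not needed
- prop: loose terracotta kiln prop, a block 45 x 65 x 30 mm near the robot; origin: centre of its underside

How it is judged:
By the outcome, as a careful person would: the job done as asked, in the order asked, and still so for the second after the job is handed in, with the robot touching nothing.
Of ball1, ball2, ball3, ball4, ball5, ball6, ball7, ball8, ball9 only 4 to 8 are there at a start; the rules pass over those that are not, and their reading is None.
At some moment in a run one of wheel, tub1, tub2, tub3 may be knocked a few centimetres aside while the robot is not near it.
It also fails if it takes over 208 s, if anything falls off the work surface, if the arm or the gripper's body presses on something with over 40 N, if the wrist force passes 120 N, or if a joint passes its speed limit or range.

## Working session

There is one attempt and no reset: what is moved stays moved. The work goes in short steps, Python scripts to look and compute and a tool call to move; the robot and the scene stay as the last step left them, time stands still between calls to the robot, and variables do not carry over. Pictures are saved under pics/ and viewed, about 12 in all and at most 16, crops included, and the job is handed in when it is done.

Besides the shell and the picture viewer there is one more tool, called after "Request:" as name(argument=value, ...) on one line, values as JSON. send_rows: Moves the arm, as the interface text tells. Its arguments: {"type":"object","properties":{"moves":{"type":"string"}},"required":["moves"]}

```bash
ls; mkdir -p pics
python3 - <<'E'
from rig import *
import cv2,numpy as np
s=read_state(); print(s)
for n in("side","top"):
    c=capture(n); cv2.imwrite(f"pics/{n}0.png",c["image"]); print(n,c["mtx"],c["origin"],c["rotation"],c.keys())
E
```

```text
pics
{'time_s': 0.0, 'joint_positions': array([-7.74923698e+01,  3.02776027e+01,  8.21576890e+01, -1.56891969e-03,
        6.76878025e+01, -1.02246994e+01]), 'qvel': array([ 0.05167382, -0.03605403, -0.02236366, -0.00716504, -0.09302403,
       -0.03662431]), 'tau': array([-1.01734436e-04, -4.40047181e+01, -1.76591009e+01,  6.30972558e-02,
        5.82060940e-02, -1.68246243e-04]), 'position': array([ 0.24140009, -0.5756981 ,  0.22157901]), 'tcp_rot': array([[ 3.86435625e-01, -4.90008993e-04,  9.22316251e-01],
       [-9.22313948e-01,  2.09192336e-03,  3.86435771e-01],
       [-2.11877192e-03, -9.99997692e-01,  3.56451582e-04]]), 'force': array([ 0.89984542, -0.82682807,  0.57180888]), 'moment': array([ 0.03689508,  0.0443549 , -0.00294727]), 'opening': 0.9988783702585031}
side [[378.80846127   0.         320.89744726]
 [  0.         378.80846127 200.83688137]
 [  0.           0.           1.        ]] [-0.12172886  0.80803738  0.70248523] [[-7.92651072e-01  3.16104740e-01 -5.21327222e-01]
 [-6.09675139e-01 -4.09978572e-01  6.78390592e-01]
 [ 7.09491841e-04  8.55567276e-01  5.17691155e-01]] dict_keys(['image', 'z_map', 'mtx', 'origin', 'rotation', 'shot'])
top [[456.46903926   0.         321.71496576]
 [  0.         456.46903926 203.12171033]
 [  0.           0.           1.        ]] [ 0.45703551 -0.01996307  1.18930909] [[-0.00523471  0.99791984 -0.06425417]
 [-0.99998344 -0.00507023  0.00272267]
 [ 0.00239122  0.06426736  0.99792985]] dict_keys(['image', 'z_map', 'mtx', 'origin', 'rotation', 'shot'])
```

View pics/top0.png

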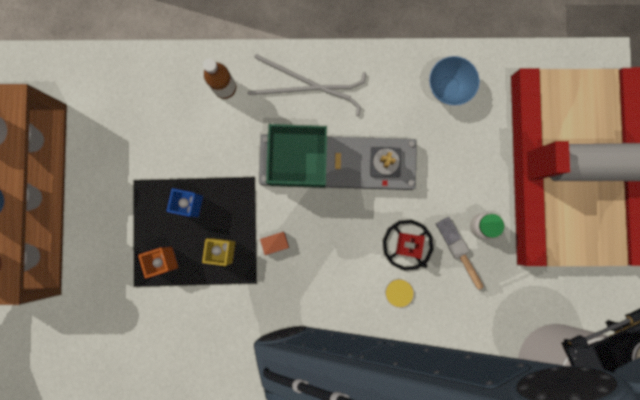

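View pics/side0.png

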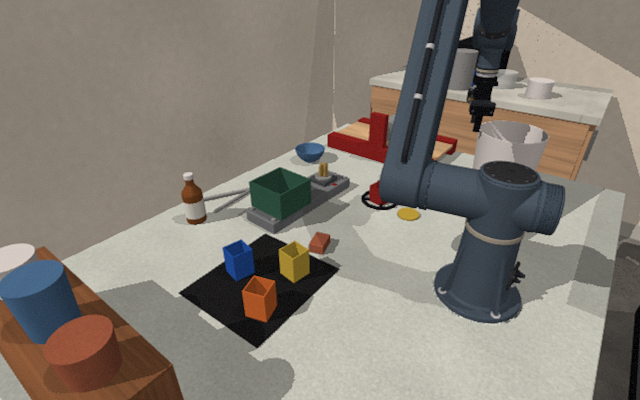

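```bash
cat > h.py <<'E'
from rig import *
import cv2,numpy as np
def cloud(c):
    v,u=np.mgrid[:400,:640]; z=c["z_map"]; K=c["mtx"]
    p=np.stack([(u-K[0,2])*z/K[0,0],-(v-K[1,2])*z/K[1,1],-z],-1)
    return p@np.array(c["rotation"]).T+np.array(c["origin"])
def ray(c,row,col,h):
    K=c["mtx"];d=np.array(c["rotation"])@[(col-K[0,2])/K[0,0],-(row-K[1,2])/K[1,1],-1]
    o=np.array(c["origin"]);return o+d*(h-o[2])/d[2]
def rect(P):
    "centre mm, size, angle of long-ish side in world xy modulo 90"
    (x,y),s,a=cv2.minAreaRect((P[:,:2]*1000).astype(np.float32)); return np.round([x,y],1),np.round(s,1),round((a+45)%90-45,1)
def look(c,name,lo,hi,k=0):
    m=masks_of(c,name)
    if not m: print(name,"none"); return
    m=m[k]; P=cloud(c)[m["region"]&(c["z_map"]>0)]; Q=P[(P[:,2]>lo)&(P[:,2]<hi)]
    print(name,round(m["p"],2),m["bbox"],"zrange",P[:,2].min().round(3),P[:,2].max().round(3),len(Q),*(rect(Q) if len(Q)>5 else ()))
E
python3 - <<'E'
from h import *
c=capture("top")
for n in("tub1","tub2","tub3"): look(c,n,.07,.1)
look(c,"wheel",.052,.08);look(c,"wheel",-.01,.025);look(c,"mill",.12,.14);look(c,"mill",.025,.048);look(c,"mat",0,.01);look(c,"prop",.02,.05);look(c,"jar",.06,.1);look(c,"brush",-.01,.05)
look(c,"spindle",.09,.12)
for n,h in(("spindle_top",.107),("spindle_seat",.062),("hopper_floor",.045),("wheel_top",.062),("wheel",0)):
    for m in mark_of(c,n)[:2]: print(n,round(m["p"],2),m["pixel"],(ray(c,*m["pixel"],h)*1000).round(1))
for i in range(1,10):
    print("ball",i,[(round(m["p"],2),np.round(m["pixel"],1).tolist()) for m in mark_of(c,f"ball{i}")[:9]]) if i in(1,) else 0
I=c["image"]
a=cv2.resize(I[130:200,250:430],None,fx=4.4,fy=4.4,interpolation=cv2.INTER_CUBIC)
b=cv2.resize(np.hstack([I[180:290,133:260],I[205:285,375:440].copy() if 0 else I[190:300,375:440]]),None,fx=2.6,fy=2.6,interpolation=cv2.INTER_CUBIC)
w=max(a.shape[1],b.shape[1]);pad=lambda x:cv2.copyMakeBorder(x,0,0,0,w-x.shape[1],cv2.BORDER_CONSTANT)
cv2.imwrite("pics/crop1.png",np.vstack([pad(a),pad(b)]));print(w)
E
```

```text
tub1 0.8 [138.9, 249.0, 175.0, 276.9] zrange -0.001 0.088 203 [386.7 384.5] [55.8 59.6] 17.4
tub2 0.8 [138.9, 249.0, 175.0, 276.9] zrange -0.001 0.088 203 [386.7 384.5] [55.8 59.6] 17.4
tub3 0.8 [138.9, 249.0, 175.0, 276.9] zrange -0.001 0.088 203 [386.7 384.5] [55.8 59.6] 17.4
wheel 0.94 [381.8, 221.6, 432.6, 269.3] zrange -0.009 0.067 414 [ 424.  -243.8] [57.2 55.5] -9.7
wheel 0.94 [381.8, 221.6, 432.6, 269.3] zrange -0.009 0.067 918 [ 422.3 -244.8] [134.6 130.8] -26.7
mill 0.72 [257.2, 121.7, 418.1, 192.5] zrange -0.007 0.135 564 [641.   36.7] [140.1 140.8] -1.8
mill 0.72 [257.2, 121.7, 418.1, 192.5] zrange -0.007 0.135 6367 [635.3 -63.6] [400.3 136.8] -2.2
mat none
prop 0.85 [259.4, 231.8, 290.7, 255.0] zrange -0.007 0.035 453 [430.7  99.7] [44.8 65.3] 18.0
jar 0.89 [471.7, 216.1, 504.5, 238.4] zrange 0.005 0.081 476 [ 472.7 -436.7] [54.8 58.2] -40.4
brush 0.96 [435.2, 214.7, 486.1, 289.4] zrange -0.009 0.027 1036 [ 398.7 -381.3] [206.1  45.6] 27.2
spindle 0.93 [372.8, 151.8, 399.2, 176.3] zrange 0.055 0.112 116 [ 631.8 -183.4] [29.8 28.4] 33.0
spindle_top 0.91 [162.0, 389.2] [ 624.4 -184.8  107. ]
spindle_seat 0.77 [160.9, 385.9] [ 634.2 -183.4   62. ]
spindle_seat 0.32 [239.8, 273.9] [439.8  95.1  62. ]
hopper_floor 0.81 [159.5, 298.1] [641.5  36.   45. ]
wheel_top 0.58 [243.5, 410.8] [ 428.9 -241.8   62. ]
wheel 0.65 [244.2, 408.4] [ 425.6 -247.8    0. ]
wheel 0.6 [253.9, 223.7] [403.1 231.4   0. ]
ball 1 [(0.65, [263.6, 156.8]), (0.63, [207.0, 180.6]), (0.63, [243.5, 275.1]), (0.5, [251.3, 217.0]), (0.47, [247.6, 232.0])]
792
```

View pics/crop1.png

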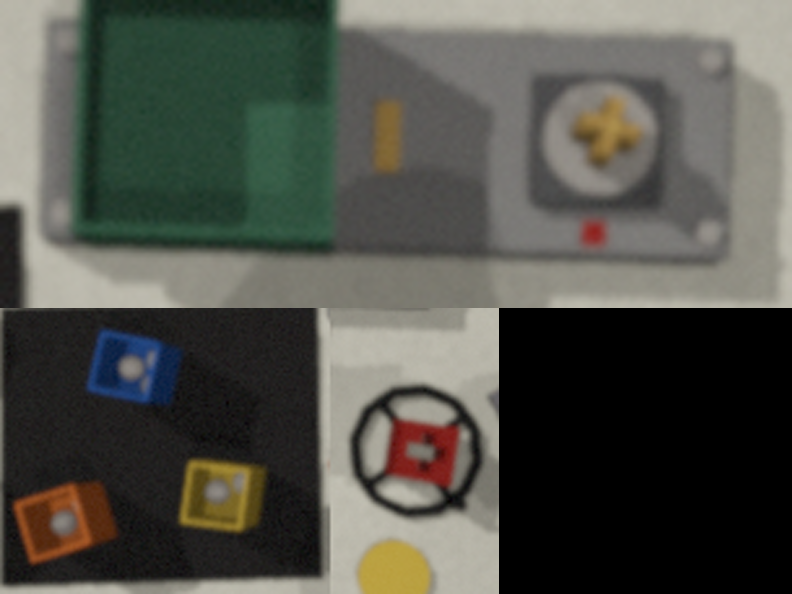

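```bash
cat >> h.py <<'E'
def tubs(c):
    C=cloud(c);hsv=cv2.cvtColor(c["image"],cv2.COLOR_BGR2HSV)
    for m in masks_of(c,"tub1"):
        if m["p"]<.3: continue
        r=m["region"]; P=C[r&(c["z_map"]>0)];Q=P[(P[:,2]>.072)&(P[:,2]<.1)]
        if len(Q)<20: continue
        h=np.median(hsv[r][:,0]); n="tub1 blue" if h>60 else "tub2 yellow" if h>17 else "tub3 orange"
        print(n,h,round(m["p"],2),len(Q),*rect(Q))
def fitcross(P,w=6.,l=30.,g=1.5):
    from scipy.optimize import minimize
    best=None
    Q=P[:,:2]*1000; c0=(Q.max(0)+Q.min(0))/2
    xs=np.arange(-25,25,.5);G=np.stack(np.meshgrid(xs,xs),-1).reshape(-1,2)
    from scipy.spatial import cKDTree
    occ=(cKDTree(Q).query(G+c0)[0]<1.6)
    for a in range(0,90,2):
        t=np.radians(a);R=np.array([[np.cos(t),-np.sin(t)],[np.sin(t),np.cos(t)]])
        for dx in np.arange(-4,4.1,.5):
            for dy in np.arange(-4,4.1,.5):
                q=abs((G-[dx,dy])@R); ins=((q[:,0]<w/2+g)&(q[:,1]<l/2+g))|((q[:,1]<w/2+g)&(q[:,0]<l/2+g))
                s=(ins&occ).sum()/(ins|occ).sum()
                if best is None or s>best[0]: best=(s,a,c0[0]+dx,c0[1]+dy)
    return np.round(best,2)
E
python3 - <<'E'
from h import *
Z=[]
for i in range(3):
    c=capture("top"); Z.append(c["z_map"])
tubs(c)
c["z_map"]=np.mean(Z,0); C=cloud(c)
r=np.hypot(C[...,0]-.633,C[...,1]+.1833)<.03
for lo in(.095,.1,.103):
    P=C[r&(C[...,2]>lo)]; print(lo,len(P),fitcross(P),fitcross(P,10,34))
hsv=cv2.cvtColor(c["image"],cv2.COLOR_BGR2HSV)
br=r&(hsv[...,1]>90)&(C[...,2]>.098); print(br.sum(),fitcross(C[br]))
w=np.hypot(C[...,0]-.424,C[...,1]+.2438)<.045
for lo in(.05,.055,.058):
    print(rect(C[w&(C[...,2]>lo)&(C[...,2]<.08)]))
print(rect(C[w&(hsv[...,1]>130)&(C[...,2]>.05)]))
h=np.hypot(C[...,0]-.641,C[...,1]-.0367)<.12
print("hopper",rect(C[h&(C[...,2]>.12)&(C[...,2]<.14)]))
for y in range(150,174): print(''.join('#' if br[y,x] else '.' for x in range(374,402)), end='\n')
E
```

```text
tub3 orange 11.0 0.92 179 [386.5 384.4] [55.7 58.3] 17.9
tub1 blue 109.0 0.86 131 [531.1 320.7] [57.3 54.1] -12.3
tub2 yellow 23.0 0.63 150 [411.1 234.4] [57.2 55.9] -7.7
0.095 114 [   0.64   76.    633.64 -180.67] [   0.66   74.    633.64 -180.67]
0.1 87 [ 5.4000e-01  7.8000e+01  6.3480e+02 -1.8042e+02] [ 5.5000e-01  7.2000e+01  6.3480e+02 -1.8042e+02]
0.103 70 [ 4.4000e-01  7.0000e+01  6.3562e+02 -1.7901e+02] [ 4.4000e-01  8.0000e+01  6.3562e+02 -1.7901e+02]
98 [   0.81   74.    632.48 -182.8 ]
(array([ 424. , -243.6]), array([56.4, 55.9]), -10.3)
(array([ 424.1, -243.7]), array([56.3, 55.9]), -10.1)
(array([ 424.1, -243.7]), array([56.3, 55.9]), -10.1)
(array([ 424.3, -243.1]), array([55.2, 55.4]), -10.3)
hopper (array([641.1,  36.6]), array([140. , 140.4]), -2.0)
............................
............................
...............#............
..............####..........
..............####..........
.............#####..........
........####.####...........
........#########...........
.......#############........
.......##############.......
...........###########......
............#########.......
............####..###.......
...........####.............
...........####.............
...........####.............
.............#..............
............................
............................
............................
............................
............................
............................
............................
```

Create go.py:
```python
# usage: go.py x y z jaw(deg) : what is left, in tool axes mm/deg
import sys,numpy as np
from rig import *
s=read_state();R=np.array(s["tcp_rot"]);p=np.array(s["position"])*1000
j=np.degrees(np.arctan2(R[1,0],R[0,0]))
print("t",round(s["time_s"],1),"pos",p.round(1),"jaw",round(j,2),"open",round(s["opening"]*87,1),"F",np.round(s["force"],1),"M",np.round(s["moment"],2),"j6",np.round(s["joint_positions"],0))
if len(sys.argv)>4:
    t=[float(a) for a in sys.argv[1:5]]; 
    d=np.array(t[:3])-p; yaw=(j-t[3]+180)%360-180
    print("shift now",(R.T@d).round(1),"yaw",round(yaw,1))
    a=np.radians(t[3]);x=np.array([np.cos(a),np.sin(a),0]);z=np.array([-np.sin(a),np.cos(a),0])
    print("shift after yaw dx %.1f dy %.1f dz %.1f"%(x@d,-d[2],z@d))
```

```text
(no output)
```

Request:
send_rows(moves="87 0 0 0 -7.15;87 0 0 0 -7.15;87 0 0 0 -7.15;87 0 0 0 -7.15;87 0 0 0 -7.15;87 0 0 0 -7.15;87 0 0 0 -7.15;87 0 0 0 -7.15;87 12.2 0 35.9 0;87 12.2 0 35.9 0;87 12.2 0 35.9 0;87 12.2 0 35.9 0;87 12.2 0 35.9 0;87 12.2 0 35.9 0;87 12.2 0 35.9 0;87 12.2 0 35.9 0;87 12.2 0 35.9 0;87 12.2 0 35.9 0;87 0 0 0 0;87 0 0 0 0")

```text
time_s: 2.92
position: [0.4251, -0.2424, 0.2228]
tcp_rot: [[0.985, 0.0, 0.17], [-0.17, -0.0, 0.985], [0.0, -1.0, -0.0]]
force: [0.2, 0.5, 0.2]
opening: 0.998
```

```bash
python3 go.py 424 -243.9 23 -10.2
```

```text
t 2.9 pos [ 425.1 -242.4  222.8] jaw -9.8 open 86.8 F [0.2 0.5 0.2] M [-0.02 -0.1   0.01] j6 [-43.  20. 101.  -0.  59. -33.]
shift now [ -0.9 199.8  -1.6] yaw 0.4
shift after yaw dx -0.9 dy 199.8 dz -1.6
```

Request:
send_rows(moves="87 -0.9 25 -1.6 0.4;87 0 25 0 0;87 0 25 0 0;87 0 25 0 0;87 0 25 0 0;87 0 25 0 0;87 0 25 0 0;87 0 15 0 0;87 0 10 0 0;87 0 0 0 0;87 0 0 0 0;50 0 0 0 0;50 0 0 0 0;50 0 0 0 0;50 0 0 0 0;50 0 0 0 0;50 0 0 0 0;50 0 0 0 0;50 0 0 0 0;50 0 0 0 0")

```text
time_s: 4.58
position: [0.4235, -0.2457, 0.023]
tcp_rot: [[0.983, 0.0, 0.181], [-0.181, -0.0, 0.983], [0.001, -1.0, -0.0]]
force: [-0.1, 1.0, 5.9]
opening: 0.637
```

```bash
python3 go.py 424 -243.9 23 -10.2
```

```text
t 4.6 pos [ 423.5 -245.7   23. ] jaw -10.45 open 55.4 F [-0.1  1.   5.9] M [0.11 0.01 0.01] j6 [-43.  40. 110.   0.  30. -33.]
shift now [ 0.2 -0.   1.9] yaw -0.3
shift after yaw dx 0.2 dy -0.0 dz 1.9
```

Request:
send_rows(moves="50 0 -21 0 0;50 0 -21 0 0;50 0 -21 0 0;50 0 -21 0 0;50 0 -21 0 0;50 0 -21 0 5.5;50 23 0 14.5 0;50 23 0 14.5 0;50 23 0 14.5 0;50 23 0 14.5 0;50 23 0 14.5 0;50 23 0 14.5 0;50 23 0 14.5 0;50 23 0 14.5 0;50 0 0 0 0;50 0 0 0 0;50 0 0 0 0")

```text
time_s: 6.0
position: [0.6304, -0.184, 0.1469]
tcp_rot: [[0.962, -0.004, 0.274], [-0.274, 0.001, 0.962], [-0.004, -1.0, 0.0]]
force: [-0.3, -0.1, -3.2]
opening: 0.64
```

```bash
python3 go.py 632.5 -184.3 149 -16
python3 - <<'E'
from h import *
c=capture("side");I=c["image"];cv2.imwrite("pics/s1.png",cv2.resize(I[110:230,240:440],None,fx=4,fy=4,interpolation=cv2.INTER_CUBIC))
E
```

```text
t 6.0 pos [ 630.4 -184.   146.9] jaw -15.93 open 55.7 F [-0.3 -0.1 -3.2] M [-0.   -0.05  0.04] j6 [-26.  38.  81.  -0.  62. -10.]
shift now [ 2.1 -2.1  0.3] yaw 0.1
shift after yaw dx 2.1 dy -2.1 dz 0.3
```

View pics/s1.png

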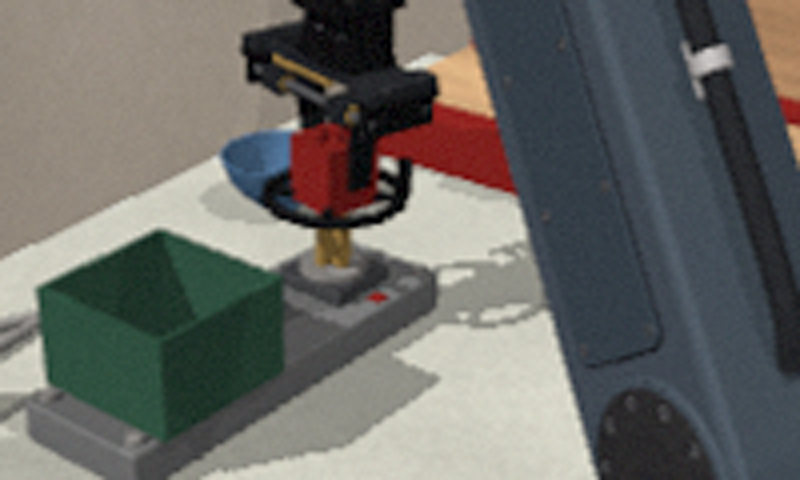

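Run:
```python
from h import *
A=[];J=[]
for i in range(6):
    c=capture("side");s=read_state();A.append(np.array(s["position"])*1000);R=s["tcp_rot"];J.append(np.degrees(np.arctan2(R[1][0],R[0][0])))
print(np.round(A,1),np.round(J,2))
# camera view: hub and rim
C=cloud(c);hsv=cv2.cvtColor(c["image"],cv2.COLOR_BGR2HSV)
m=(hsv[...,2]<60)&(C[...,2]>.118)&(C[...,2]<.145)&(np.hypot(C[...,0]-.633,C[...,1]+.183)<.085)
P=C[m]*1000; print(len(P),P.min(0),P.max(0))
A_=np.c_[2*P[:,:2],np.ones(len(P))];b=(P[:,:2]**2).sum(1);q=np.linalg.lstsq(A_,b,rcond=None)[0];print("circle",q[:2],np.sqrt(q[2]+q[:2]@q[:2]))
m=(hsv[...,1]>90)&(hsv[...,0]>12)&(hsv[...,0]<32)&(np.hypot(C[...,0]-.633,C[...,1]+.183)<.03)&(C[...,2]>.07)&(C[...,2]<.11)
P=C[m]*1000;print("brass",len(P),P.mean(0),P.min(0),P.max(0))
```

```text
[[ 630.3 -184.7  147.6]
 [ 630.6 -184.9  148. ]
 [ 630.8 -185.   148.3]
 [ 631.1 -185.1  148.5]
 [ 631.4 -185.1  148.6]
 [ 631.6 -185.2  148.7]] [-16.   -16.01 -16.02 -16.02 -16.02 -16.01]
175 [ 564.03479843 -240.88333456  126.73501891] [ 690.09074813 -114.57884454  144.21486713]
circle [ 626.30727565 -176.77901355] 56.901126131143364
brass 62 [ 624.47966874 -174.7986195    84.23511145] [ 612.83939967 -201.37697829   70.0902339 ] [ 636.70734146 -161.93225371  101.08842309]
```

Request:
send_rows(moves="50 0.5 6 0.3 0;50 0 6 0 0;50 0 4 0 0;50 0 3 0 0;50 0 2 0 0;50 0 2 0 0;50 0 2 0 0;50 0 2 0 0;50 0 2 0 0;50 0 0 0 0;50 0 0 0 0;50 0 0 0 0;50 0 0 0 0")

```text
time_s: 7.43
position: [0.6328, -0.1847, 0.1198]
tcp_rot: [[0.961, 0.0, 0.275], [-0.275, -0.0, 0.961], [0.0, -1.0, -0.0]]
force: [0.6, -0.4, -2.9]
opening: 0.639
```

```bash
python3 go.py 632.4 -184.8 85 -16
```

```text
t 7.4 pos [ 632.8 -184.7  119.8] jaw -15.96 open 55.6 F [ 0.6 -0.4 -2.9] M [-0.   -0.04 -0.01] j6 [-26.  40.  82.  -0.  59. -10.]
shift now [-0.3 34.8 -0.2] yaw 0.0
shift after yaw dx -0.3 dy 34.8 dz -0.2
```

Request:
send_rows(moves="50 0 3 0 0;50 0 3 0 0;50 0 3 0 0;50 0 3 0 0;50 0 3 0 0;50 0 3 0 0;50 0 3 0 0;50 0 3 0 0;50 0 3 0 0;50 0 2 0 0;50 0 2 0 0;50 0 2 0 0;50 0 1.5 0 0;50 0 0 0 0;50 0 0 0 0;50 0 0 0 0;50 0 0 0 0")

```text
time_s: 8.85
position: [0.6327, -0.1846, 0.0851]
tcp_rot: [[0.961, 0.0, 0.275], [-0.275, -0.0, 0.961], [0.0, -1.0, -0.0]]
force: [-0.7, -0.7, -2.9]
opening: 0.646
```

```bash
python3 go.py 632.4 -184.8 85 -16
```

```text
t 8.8 pos [ 632.7 -184.6   85.1] jaw -15.96 open 56.2 F [-0.7 -0.7 -2.9] M [ 0.05 -0.12 -0.04] j6 [-26.  42.  83.  -0.  55. -10.]
shift now [-0.2  0.1 -0.2] yaw 0.0
shift after yaw dx -0.2 dy 0.1 dz -0.2
```

Request:
send_rows(moves="50 0 1 0 0;50 0 1 0 0;50 0 0 0 0;50 0 0 0 0;50 0 0 0 0;87 0 0 0 0;87 0 0 0 0;87 0 0 0 0;87 0 0 0 0;87 0 0 0 0;87 0 -10 0 0;87 0 -20 0 0;87 0 -25 0 0;87 0 -25 0 0;87 0 -25 0 0;87 0 -20 0 0;87 0 0 0 0;87 0 0 0 0")

```text
time_s: 10.35
position: [0.6335, -0.185, 0.2101]
tcp_rot: [[0.961, 0.004, 0.275], [-0.275, -0.002, 0.961], [0.004, -1.0, -0.001]]
force: [-0.7, -0.1, -0.2]
opening: 0.999
```

```bash
python3 go.py 531 320.7 200 -12.3
```

```text
t 10.3 pos [ 633.5 -185.   210.1] jaw -15.96 open 86.9 F [-0.7 -0.1 -0.2] M [-0.07 -0.05  0.02] j6 [-26.  34.  78.  -0.  69. -10.]
shift now [-237.6    8.9  458. ] yaw -3.7
shift after yaw dx -207.9 dy 10.1 dz 472.2
```

Run:
```python
from h import *
tubs(capture("top"))
```

```text
tub3 orange 11.0 0.88 188 [386.9 384.1] [56.4 58.1] 18.0
tub1 blue 109.0 0.84 167 [532.  320.7] [59.  55.6] -11.5
```

Request:
send_rows(moves="87 0 0 0 -3.7;87 -14.85 0.7 33.7 0;87 -14.85 0.7 33.7 0;87 -14.85 0.7 33.7 0;87 -14.85 0.7 33.7 0;87 -14.85 0.7 33.7 0;87 -14.85 0.7 33.7 0;87 -14.85 0.7 33.7 0;87 -14.85 0.7 33.7 0;87 -14.85 0.7 33.7 0;87 -14.85 0.7 33.7 0;87 -14.85 0.7 33.7 0;87 -14.85 0.7 33.7 0;87 -14.85 0.7 33.7 0;87 -14.85 0.7 33.7 0;87 0 0 0 0;87 0 0 0 0;87 0 0 0 0")

```text
time_s: 11.95
position: [0.5288, 0.3201, 0.1968]
tcp_rot: [[0.977, -0.003, 0.212], [-0.212, -0.002, 0.977], [-0.002, -1.0, -0.002]]
force: [-0.4, 0.1, -0.2]
opening: 0.998
```

```bash
python3 - <<'E'
from h import *
for i in range(3): c=capture("side")
tubs(c)
E
python3 go.py 531 320.7 30 -12.3
```

```text
tub3 orange 10.0 0.97 341 [385.1 385.7] [59.2 59.9] 19.1
tub2 yellow 23.0 0.78 251 [409.9 235.3] [59.1 58.6] -8.2
tub1 blue 110.0 0.67 249 [530.6 321.4] [56.8 59.2] -12.7
t 12.2 pos [530.1 319.1 197.9] jaw -12.39 open 86.7 F [0.3 0.4 0.4] M [-0.08 -0.08 -0.02] j6 [21. 31. 84. -0. 64. 33.]
shift now [  0.7 167.9   1.9] yaw -0.1
shift after yaw dx 0.6 dy 167.9 dz 1.8
```

Request:
send_rows(moves="87 0.6 25 1.8 0;87 0 25 0 0;87 0 25 0 0;87 0 25 0 0;87 0 25 0 0;87 0 25 0 0;87 0 18 0 0;87 0 0 0 0;87 0 0 0 0;50 0 0 0 0;50 0 0 0 0;50 0 0 0 0;50 0 0 0 0;50 0 0 0 0;50 0 0 0 0;50 0 0 0 0;50 0 -10 0 0;50 0 -20 0 0;50 0 -20 0 0;50 0 -20 0 0")

```text
time_s: 13.82
position: [0.5298, 0.322, 0.1007]
tcp_rot: [[0.977, -0.002, 0.212], [-0.212, -0.001, 0.977], [-0.002, -1.0, -0.001]]
force: [0.0, 0.3, -2.3]
opening: 0.641
```

```bash
python3 go.py 645 151.5 146 -2
```

```text
t 13.8 pos [529.8 322.  100.7] jaw -12.27 open 55.8 F [ 0.   0.3 -2.3] M [ 0.03 -0.11  0.01] j6 [21. 39. 88.  0. 53. 33.]
shift now [ 148.7  -45.4 -142.2] yaw -10.3
shift after yaw dx 121.1 dy -45.3 dz -166.4
```

Request:
send_rows(moves="50 0 -22 0 -5.15;50 0 -22 0 -5.15;50 12.1 0 -16.6 0;50 12.1 0 -16.6 0;50 12.1 0 -16.6 0;50 12.1 0 -16.6 0;50 12.1 0 -16.6 0;50 12.1 0 -16.6 0;50 12.1 0 -16.6 0;50 12.1 0 -16.6 0;50 12.1 0 -16.6 0;50 12.1 0 -16.6 0;50 0 0 0 0;50 0 0 0 0;50 0 0 0 0;50 0 0 0 0")

```text
time_s: 15.15
position: [0.6448, 0.1531, 0.1441]
tcp_rot: [[0.999, -0.002, 0.033], [-0.033, 0.0, 0.999], [-0.002, -1.0, 0.0]]
force: [-0.4, -0.2, -2.4]
opening: 0.642
```

```bash
python3 go.py 645 151.5 146 -2
python3 - <<'E'
from h import *
c=capture("side");I=c["image"];cv2.imwrite("pics/s2.png",cv2.resize(I[70:270,150:400],None,fx=3,fy=3,interpolation=cv2.INTER_CUBIC))
E
```

```text
t 15.2 pos [644.8 153.1 144.1] jaw -1.91 open 55.8 F [-0.4 -0.2 -2.4] M [ 0.03 -0.07 -0.04] j6 [ 4. 38. 80.  0. 62.  6.]
shift now [ 0.3 -1.9 -1.5] yaw 0.1
shift after yaw dx 0.3 dy -1.9 dz -1.5
```

View pics/s2.png

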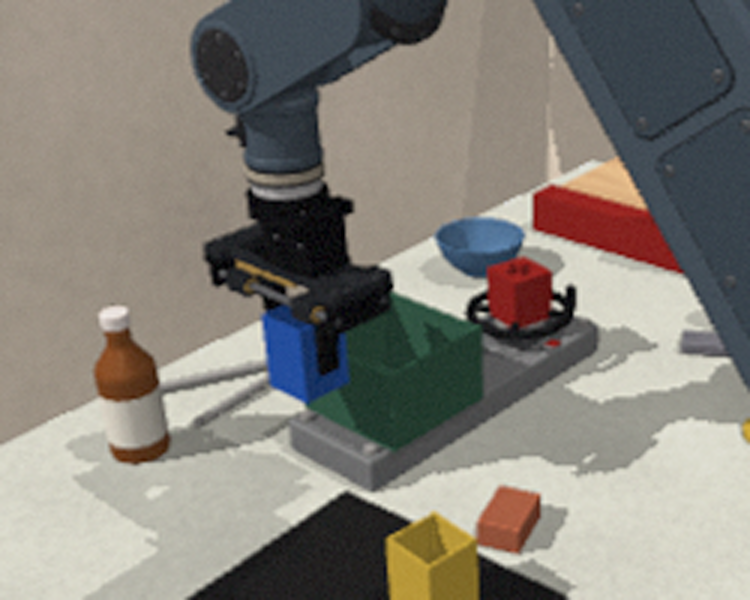

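Request:
send_rows(moves="50 0 0 -5 0;50 0 0 -5 0;50 0 0 -5 0;50 0 0 -4 0;50 0 0 -4 0;50 0 0 -4 0;50 0 0 -4 0;50 0 0 -4 0;50 0 0 -4 0;50 0 0 0 0")

```text
time_s: 16.03
position: [0.6447, 0.1198, 0.1471]
tcp_rot: [[0.999, 0.002, 0.037], [-0.037, 0.013, 0.999], [0.002, -1.0, 0.013]]
force: [-1.6, 16.1, 8.1]
opening: 0.642
```

```bash
python3 go.py 645 151.5 146 -2
python3 - <<'E'
from h import *
c=capture("side");I=c["image"];cv2.imwrite("pics/s3.png",cv2.resize(I[110:220,200:340],None,fx=4,fy=4,interpolation=cv2.INTER_CUBIC))
E
```

```text
t 16.0 pos [644.7 119.8 147.1] jaw -2.11 open 55.8 F [-1.6 16.1  8.1] M [ 2.96  0.49 -0.05] j6 [ 0. 37. 82.  1. 61.  2.]
shift now [-0.8  1.5 31.7] yaw -0.1
shift after yaw dx -0.8 dy 1.1 dz 31.7
```

View pics/s3.png

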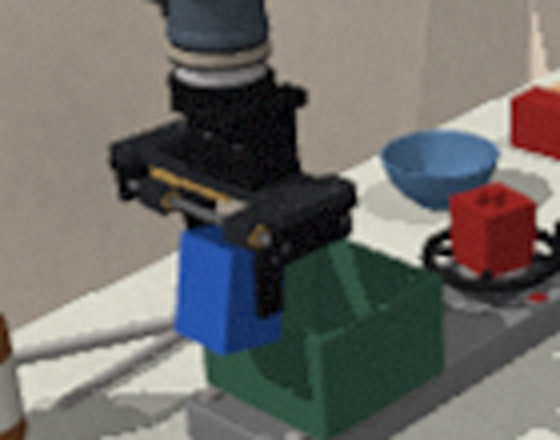

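Request:
send_rows(moves="50 0 0 -4 0;50 0 0 -4 0;50 0 0 -4 0;50 0 0 -4 0;50 0 0 -4 0;50 0 0 -4 0;50 0 0 -4 0;50 0 0 -4 0;50 0 0 0 0;50 0 0 0 0")

```text
time_s: 16.92
position: [0.6435, 0.0854, 0.1451]
tcp_rot: [[0.999, 0.001, 0.036], [-0.036, 0.008, 0.999], [0.001, -1.0, 0.008]]
force: [-0.3, 10.6, 0.9]
opening: 0.639
```

```bash
python3 go.py 645 151.5 146 -2
python3 - <<'E'
from h import *
c=capture("side");I=c["image"];cv2.imwrite("pics/s4.png",cv2.resize(I[110:220,200:340],None,fx=4,fy=4,interpolation=cv2.INTER_CUBIC))
E
```

```text
t 16.9 pos [643.5  85.4 145.1] jaw -2.07 open 55.6 F [-0.3 10.6  0.9] M [2.04 0.01 0.03] j6 [-3. 37. 83.  1. 60. -1.]
shift now [-0.9 -0.3 66.2] yaw -0.1
shift after yaw dx -0.8 dy -0.9 dz 66.2
```

View pics/s4.png

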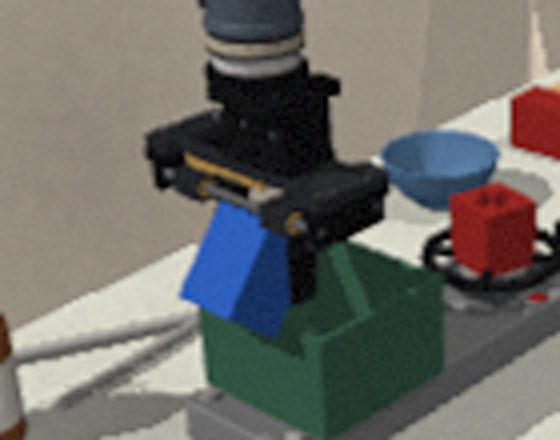

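Request:
send_rows(moves="50 0 0 -4 0;50 0 1 -4 0;50 0 2 -3 0;50 0 2 -3 0;50 0 2 -3 0;50 0 3 -2 0;50 0 3 0 0;50 0 3 0 0;50 0 2 0 0;50 0 0 0 0;50 0 0 0 0;50 0 0 0 0;50 0 0 0 0")

```text
time_s: 18.05
position: [0.6443, 0.0619, 0.1282]
tcp_rot: [[0.999, 0.004, 0.035], [-0.035, 0.0, 0.999], [0.004, -1.0, 0.0]]
force: [0.1, -0.1, 6.9]
opening: 0.642
```

```bash
python3 go.py 645 151.5 146 -2
python3 - <<'E'
from h import *
c=capture("side");I=c["image"];a=cv2.resize(I[110:220,200:340],None,fx=4,fy=4,interpolation=cv2.INTER_CUBIC)
c=capture("top");I=c["image"];b=cv2.resize(I[100:210,250:310],None,fx=4,fy=4,interpolation=cv2.INTER_CUBIC)
cv2.imwrite("pics/s5.png",np.hstack([a,b]))
E
```

```text
t 18.1 pos [644.3  61.9 128.2] jaw -2.0 open 55.9 F [ 0.1 -0.1  6.9] M [ 0.31 -0.06  0.  ] j6 [-4. 38. 84.  0. 58. -2.]
shift now [ -2.4 -17.8  89.5] yaw 0.0
shift after yaw dx -2.4 dy -17.8 dz 89.5
```

View pics/s5.png

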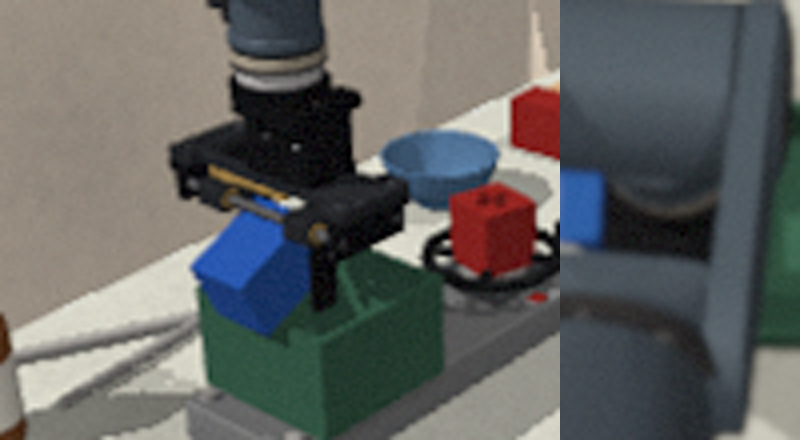

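```bash
cat >> h.py <<'E'
HUE={"b":(100,125),"y":(19,32),"o":(4,16)}
def tilt(c,k):
    "blue/yellow/orange held tub: pixel-normal clusters in mill y-z, tilt of the bottom normal from straight down toward +y"
    C=cloud(c);hsv=cv2.cvtColor(c["image"],cv2.COLOR_BGR2HSV);lo,hi=HUE[k]
    H=np.array([.641,.0366]);L=C.copy();th=np.radians(-2);D=C[...,:2]-H
    L[...,0]=D@[np.cos(th),np.sin(th)];L[...,1]=D@[-np.sin(th),np.cos(th)]
    m=(hsv[...,0]>=lo)&(hsv[...,0]<=hi)&(hsv[...,1]>120)&(abs(L[...,0])<.05)&(L[...,1]>-.05)&(L[...,1]<.16)&(L[...,2]>.07)&(c["z_map"]>0)
    m=cv2.erode(m.astype(np.uint8),np.ones((3,3)))>0
    P=L[m]*1000; print(len(P),"ext",P.min(0).round(),P.max(0).round())
    (cx,cy),s,a=cv2.minAreaRect(P[:,1:].astype(np.float32)); print("yz rect",round(cx),round(cy),np.round(s),"angle mod90",round(a%90,1))
E
python3 - <<'E'
from h import *
tilt(capture("side"),"b")
E
```

```text
472 ext [-30.  34. 130.] [ 22. 106. 203.]
yz rect 66 166 [57. 66.] angle mod90 65.4
```

```bash
cat >> h.py <<'E'
def scat(c,k):
    C=cloud(c);hsv=cv2.cvtColor(c["image"],cv2.COLOR_BGR2HSV);lo,hi=HUE[k]
    th=np.radians(-2);D=C[...,:2]-[.641,.0366];x=D@[np.cos(th),np.sin(th)]*1000;y=D@[-np.sin(th),np.cos(th)]*1000;z=C[...,2]*1000
    m=(hsv[...,0]>=lo)&(hsv[...,0]<=hi)&(hsv[...,1]>100)&(abs(x)<60)&(y>-60)&(y<160)&(z>60)&(c["z_map"]>0)
    g=np.full((40,44),'.',object)
    for X,Y,Z in zip(x[m],y[m],z[m]):
        i=int((210-Z)/4);j=int((Y+60)/5)
        if 0<=i<40 and 0<=j<44: g[i,j]='#' if X>-18 else 'o'
    print("rows z 210 down step 4, cols y -60.. step 5; o = face x<-18")
    for i,r in enumerate(g):
        if any(ch!='.' for ch in r): print(210-4*i,''.join(r))
E
python3 - <<'E'
from h import *
scat(capture("side"),"b")
E
```

```text
rows z 210 down step 4, cols y -60.. step 5; o = face x<-18
210 .................####...o...................
206 ..................#..##.o...................
202 ...............#.....##o#...................
198 ......................ooo#..................
194 .....................oooooo#................
190 ....................ooooooooo#..............
186 ..................oooooooo.ooo##............
182 ..................ooo.oooooo#ooooo..........
178 ..................oooooo.oooo.oooo..........
174 ..................oo.o.oooooooooo#..........
170 ...................oooooo.ooooo.o...........
166 ..................oooooooooo.ooo#...........
162 ..................ooo.o.oooooooo............
158 ...................oooooooooooo#............
154 ..................oo.oooooooooo#............
150 ...................oooo.oooo.oo.............
146 .................oo.ooooooooooo.............
142 ......................o.oooooo..............
138 .......................ooooooo..............
134 ................o........ooo##..............
130 ........................oo.oo...............
126 .........................o#.#...............
118 .........................#..................
114 .........................##.................
```

Request:
send_rows(moves="50 0 -6 0 0;50 0 -8 0 0;50 0 -8 0 0;50 0 -8 0 0;50 0 -8 0 0;50 0 -8 6 0;50 0 -8 15 0;50 0 0 20 0;50 0 0 20 0;50 0 0 20 0;50 0 0 0 0;50 0 0 0 0;50 0 0 0 0")

```text
time_s: 19.33
position: [0.6454, 0.1439, 0.1805]
tcp_rot: [[0.999, 0.0, 0.033], [-0.033, -0.0, 0.999], [0.0, -1.0, -0.0]]
force: [0.6, -0.0, -2.3]
opening: 0.648
```

```bash
python3 go.py 645 151.5 146 -2
python3 - <<'E'
from h import *
c=capture("side");I=c["image"];a=cv2.resize(I[90:190,190:310],None,fx=5,fy=5,interpolation=cv2.INTER_CUBIC)
cv2.imwrite("pics/s6.png",a); scat(c,"b")
E
```

```text
t 19.3 pos [645.4 143.9 180.5] jaw -1.9 open 56.4 F [ 0.6 -0.  -2.3] M [-0.13 -0.16 -0.04] j6 [ 3. 36. 79. -0. 66.  5.]
shift now [-0.7 34.5  7.6] yaw 0.1
shift after yaw dx -0.7 dy 34.5 dz 7.6
rows z 210 down step 4, cols y -60.. step 5; o = face x<-18
210 ................................o.oooooooooo
206 ...............................o...ooooooooo
202 ...................................ooooooooo
198 ..................................o.oooooooo
194 ....................................o.oooooo
190 .......................................o.ooo
186 ................................o.......oooo
182 ..........................................oo
```

View pics/s6.png

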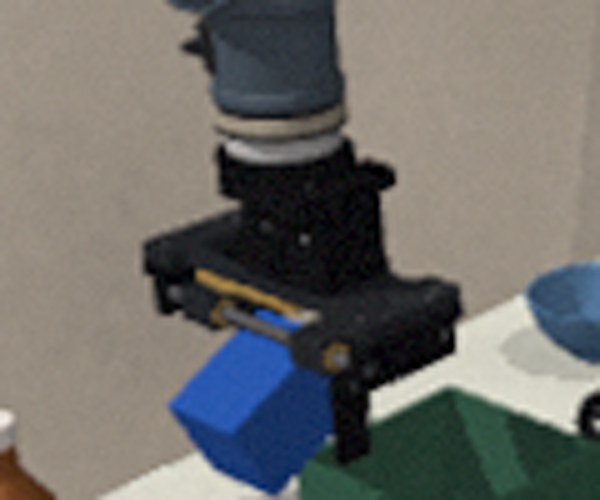

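```bash
cat >> h.py <<'E'
def pose(c,k,th0=None):
    "fit held tub in the jaw's y-z plane: returns along (pads to tub bottom), perp offset, tilt deg"
    from scipy.optimize import minimize
    s=read_state();R=np.array(s["tcp_rot"]);t=np.array(s["position"])*1000;piv=t-19*R[:,1]
    ex,ey,ez=R[:,0],R[:,2],-R[:,1]
    hsv=cv2.cvtColor(c["image"],cv2.COLOR_BGR2HSV);lo,hi=HUE[k]
    col=(hsv[...,0]>=lo)&(hsv[...,0]<=hi)&(hsv[...,1]>110)
    v,u=np.mgrid[:400,:640]; K=c["mtx"];Rc=np.array(c["rotation"]);o=np.array(c["origin"])*1000
    def proj(P):
        q=(P-o)@Rc; return np.c_[K[0,0]*q[:,0]/-q[:,2]+K[0,2],K[1,1]*-q[:,1]/-q[:,2]+K[1,2]]
    p0=proj(piv[None])[0]; col&=np.hypot(u-p0[0],v-p0[1])<60
    dark=(hsv[...,2]<90)&(hsv[...,1]<140)&~col
    def cost(q):
        a,p,d=q;th=np.radians(d); ax=np.sin(th)*ey-np.cos(th)*ez; n=-np.cos(th)*ey-np.sin(th)*ez
        V=np.array([piv+sx*28*ex+(a-l)*ax+(p+w)*n for sx in(-1,1) for l in(0,80) for w in(-28,28)])
        h=cv2.convexHull(proj(V).astype(np.float32));M=np.zeros((400*4,640*4),np.uint8)
        cv2.fillConvexPoly(M,np.round(h*4+1.5).astype(np.int32),255);M=cv2.resize(M,(640,400),interpolation=cv2.INTER_AREA)/255.
        return (col*(1-M)).sum()+(M*(~col&~dark)).sum()+.08*(M*dark).sum()
    best=min((minimize(cost,[a,p,d],method="Nelder-Mead",options=dict(initial_simplex=[[a,p,d],[a+8,p,d],[a,p+8,d],[a,p,d+10]],maxiter=150)) for a in(45,62) for p in(0,15) for d in (range(0,131,26) if th0 is None else [th0])),key=lambda r:r.fun)
    print("along %.0f perp %.0f tilt %.0f cost %.0f of %d"%(*best.x,best.fun,col.sum())); return best.x
E
python3 - <<'E'
from h import *
pose(capture("side"),"b")
E
```

```text
along 58 perp -30 tilt 63 cost 326 of 990
```

```bash
sed -i 's/hsv\[...,1\]>110)$/hsv[...,1]>(170 if k=="b" else 110))/' h.py
python3 - <<'E'
from h import *
c=capture("side");pose(c,"b")
hsv=cv2.cvtColor(c["image"],cv2.COLOR_BGR2HSV);print([hsv[r,q].tolist() for r,q in((164,240),(178,236),(170,250),(105,247))])
E
```

```text
along 58 perp -28 tilt 65 cost 116 of 704
[[110, 196, 176], [110, 192, 114], [110, 205, 97], [107, 55, 65]]
```

Request:
send_rows(moves="50 0 0 -21 0;50 0 0 -21 0;50 0 0 -21 0;50 0 0 -21 0;50 0 0 -21 0;50 0 0 -21 0;50 0 0 0 0;50 0 0 0 0;50 0 20 0 0;50 0 20 0 0;50 0 20 0 0;50 0 20 0 0;50 0 19 0 0;50 0 14 0 0;50 0 0 0 0;50 0 0 0 0;50 0 0 0 0")

```text
time_s: 20.9
position: [0.6421, 0.0176, 0.0681]
tcp_rot: [[0.999, 0.002, 0.034], [-0.034, -0.0, 0.999], [0.002, -1.0, 0.0]]
force: [0.3, -0.6, -1.9]
opening: 0.64
```

```bash
python3 go.py 640 16 67 -2
```

```text
t 20.9 pos [642.1  17.6  68.1] jaw -1.95 open 55.7 F [ 0.3 -0.6 -1.9] M [-0.1  -0.1  -0.01] j6 [-8. 43. 86.  0. 51. -6.]
shift now [-2.1  1.1 -1.7] yaw 0.1
shift after yaw dx -2.1 dy 1.1 dz -1.7
```

Release into the hopper, rise and move aside to look.

Request:
send_rows(moves="68 0 0 0 0;68 0 0 0 0;68 0 0 0 0;68 0 0 0 0;68 0 0 0 0;68 0 -20 0 0;68 0 -25 0 0;68 0 -25 0 0;68 0 -25 0 0;68 0 -25 0 0;68 -10 0 -35 0;68 -10 0 -35 0;68 -10 0 -35 0;68 -10 0 -35 0;68 -10 0 -35 0;68 -10 0 -35 0;68 0 0 -35 0;68 0 0 0 0")

```text
time_s: 22.4
position: [0.5729, -0.2328, 0.1879]
tcp_rot: [[0.999, 0.003, 0.04], [-0.04, -0.005, 0.999], [0.003, -1.0, -0.005]]
force: [1.2, 0.8, -0.3]
opening: 0.779
```

```bash
python3 go.py
python3 - <<'E'
from h import *
c=capture("top");I=c["image"];a=cv2.resize(I[105:205,240:340],None,fx=5,fy=5,interpolation=cv2.INTER_CUBIC)
cv2.imwrite("pics/s7.png",a); look(c,"tub1",.08,.11)
C=cloud(c);hsv=cv2.cvtColor(c["image"],cv2.COLOR_BGR2HSV)
m=(hsv[...,0]>100)&(hsv[...,0]<125)&(hsv[...,1]>150)&(np.hypot(C[...,0]-.641,C[...,1]-.0366)<.11);P=C[m];print(len(P),P.min(0),P.max(0));print(rect(P[P[:,2]>.085]))
E
```

```text
t 22.4 pos [ 572.9 -232.8  187.9] jaw -2.3 open 67.8 F [ 1.2  0.8 -0.3] M [ 0.01 -0.15 -0.03] j6 [-32.  32.  85.  -0.  63. -30.]
tub1 0.86 [282.1, 139.9, 318.5, 172.4] zrange 0.04 0.106 803 [643.5  30.7] [80.  56.9] -2.1
876 [ 0.61423564 -0.00991029  0.0391289 ] [0.68751792 0.07665475 0.10632036]
(array([643.7,  30.5]), array([80. , 56.9]), -1.6)
```

View pics/s7.png

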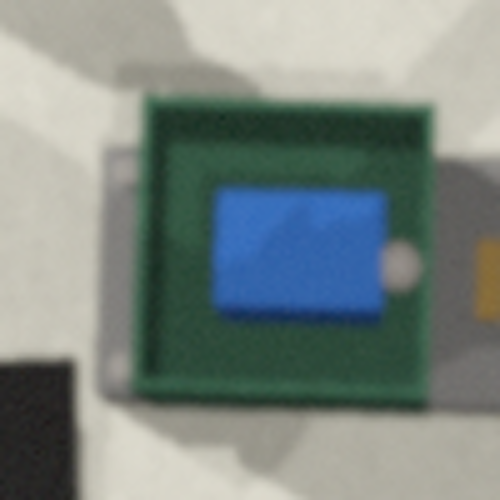

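```bash
python3 go.py 643.5 6.7 67 -2
```

```text
t 22.5 pos [ 572.6 -227.1  187.4] jaw -2.16 open 67.8 F [0.8 0.9 0.8] M [ 0.03 -0.11 -0.  ] j6 [-32.  32.  85.   0.  63. -30.]
shift now [ 62.  120.5 236.3] yaw -0.2
shift after yaw dx 62.7 dy 120.4 dz 236.2
```

Request:
send_rows(moves="68 7.8 0 29 0;68 7.8 0 29 0;68 7.8 0 29 0;68 7.8 0 29 0;68 7.8 0 29 0;68 7.8 0 29 0;68 7.8 0 29 0;68 7.8 0 29 0;68 0 20 0 0;68 0 0 0 0;68 0 0 0 0;68 0 0 0 0")

```text
time_s: 23.5
position: [0.6428, 0.0045, 0.1675]
tcp_rot: [[0.999, -0.001, 0.034], [-0.034, 0.0, 0.999], [-0.001, -1.0, 0.0]]
force: [0.7, 0.3, 0.3]
opening: 0.784
```

```bash
python3 go.py 643.5 6.7 67 -2
```

```text
t 23.5 pos [642.8   4.5 167.5] jaw -1.94 open 68.2 F [0.7 0.3 0.3] M [-0.02 -0.08  0.03] j6 [-10.  35.  82.  -0.  63.  -8.]
shift now [  0.7 100.5   2.2] yaw 0.1
shift after yaw dx 0.6 dy 100.5 dz 2.2
```

Request:
send_rows(moves="68 0.6 20 2 0;68 0 20 0 0;68 0 20 0 0;68 0 20 0 0;68 0 15 0 0;68 0 5 0 0;68 0 0 0 0;68 0 0 0 0;50 0 0 0 0;50 0 0 0 0;50 0 0 0 0;50 0 0 0 0;50 0 0 0 0;50 0 0 0 0;50 0 -10 0 0;50 0 -20 0 0;50 0 -20 0 0;50 0 -20 0 0;50 0 -23 0 0;50 0 0 0 0")

```text
time_s: 25.17
position: [0.6471, 0.0059, 0.1653]
tcp_rot: [[0.999, 0.01, 0.034], [-0.034, -0.001, 0.999], [0.01, -1.0, -0.001]]
force: [1.5, -0.9, 0.5]
opening: 0.64
```

```bash
python3 go.py 643.5 46.6 156 -2
python3 - <<'E'
from h import *
pose(capture("side"),"b")
E
```

```text
t 25.2 pos [647.1   5.9 165.3] jaw -1.94 open 55.7 F [ 1.5 -0.9  0.5] M [-0.08 -0.15 -0.08] j6 [-9. 35. 82.  0. 62. -7.]
shift now [-5.1  9.2 40.5] yaw 0.1
shift after yaw dx -5.0 dy 9.3 dz 40.5
along 61 perp 16 tilt 93 cost 88 of 617
```

Request:
send_rows(moves="50 -2 0 13.5 0;50 -2 0 13.5 0;50 0 0 13.5 0;50 0 4 0 0;50 0 4 0 0;50 0 3 -1 0;50 0 3 -2 0;50 0 3 -2 0;50 0 3 -2 0;50 0 3 -1 0;50 0 3 -1 0;50 0 3 -1 0;50 0 3 -1 0;50 0 3 0 0;50 0 3 0 0;50 0 3 0 0;50 0 0 0 0;50 0 0 0 0;50 0 0 0 0;50 0 0 0 0")

```text
time_s: 26.88
position: [0.6411, 0.0351, 0.1192]
tcp_rot: [[0.999, 0.0, 0.034], [-0.034, -0.001, 0.999], [0.0, -1.0, -0.001]]
force: [0.8, -5.2, 2.3]
opening: 0.643
```

```bash
python3 go.py 643.5 35.6 124 -2
python3 - <<'E'
from h import *
pose(capture("side"),"b")
E
```

```text
t 26.9 pos [641.1  35.1 119.2] jaw -1.96 open 55.9 F [ 0.8 -5.2  2.3] M [-0.64 -0.27 -0.06] j6 [-7. 39. 85. -0. 57. -5.]
shift now [ 2.4 -4.8  0.6] yaw 0.0
shift after yaw dx 2.4 dy -4.8 dz 0.6
along 58 perp 13 tilt 120 cost 76 of 533
```

Request:
send_rows(moves="50 0 -15 0 0;50 0 -25 0 0;50 0 -25 0 0;50 -11 0 26 0;50 -11 0 26 0;50 -11 0 26 0;50 -11 0 26 0;50 -11 0 26 0;50 -11 0 26 0;50 -11 0 26 0;50 -11 0 26 0;50 -11 0 26 0;50 -11 0 26 0;50 0 0 0 0;50 0 0 0 0;50 0 0 0 0")

```text
time_s: 28.27
position: [0.5386, 0.2995, 0.1833]
tcp_rot: [[0.999, -0.003, 0.033], [-0.033, -0.001, 0.999], [-0.003, -1.0, -0.001]]
force: [-0.5, -0.1, -0.9]
opening: 0.643
```

```bash
python3 go.py 535 300 33 -2
python3 - <<'E'
from h import *
c=capture("top");tubs(c)
I=c["image"];cv2.imwrite("pics/s8.png",cv2.resize(I[105:205,240:340],None,fx=5,fy=5,interpolation=cv2.INTER_CUBIC))
C=cloud(c);print((C[280,140]*1000).round(),(C[183,250]*1000).round(),(C[280,250]*1000).round())
E
```

```text
t 28.3 pos [538.6 299.5 183.3] jaw -1.9 open 56.0 F [-0.5 -0.1 -0.9] M [-0.05 -0.07  0.07] j6 [19. 32. 86.  0. 62. 21.]
shift now [ -3.2 150.3   0.5] yaw 0.1
shift after yaw dx -3.6 dy 150.3 dz 0.4
tub2 yellow 23.0 0.62 153 [411.  234.1] [57.4 56.2] -7.3
tub3 orange 11.0 0.61 31 [368.3 359.2] [13.5 27.3] -43.0
[399. 205. 617.] [587. 164.   1.] [336. 162.   4.]
```

View pics/s8.png

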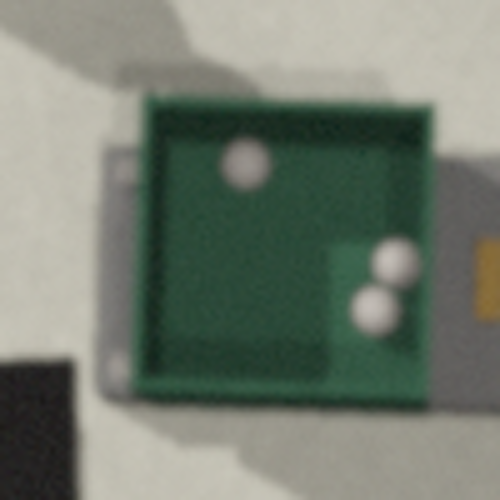

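Request:
send_rows(moves="50 -2 25 0 0;50 -2 25 0 0;50 0 25 0 0;50 0 25 0 0;50 0 25 0 0;50 0 25 0 0;50 0 2 0 0;50 0 2 0 0;50 0 0 0 0;50 0 0 0 0;68 0 0 0 0;68 0 0 0 0;68 0 0 0 0;68 0 0 0 0;68 0 -20 0 0;68 0 -20 0 0;68 0 -20 0 0;68 0 -20 0 0;68 0 -20 0 0;68 0 0 0 0")

```text
time_s: 30.03
position: [0.5386, 0.3007, 0.1347]
tcp_rot: [[0.999, 0.008, 0.034], [-0.034, 0.003, 0.999], [0.008, -1.0, 0.003]]
force: [0.1, -0.1, 0.3]
opening: 0.779
```

```bash
cat >> h.py <<'E'
def lying(c,k,lo=.04,hi=.085,near=None):
    C=cloud(c);hsv=cv2.cvtColor(c["image"],cv2.COLOR_BGR2HSV);a,b=HUE[k]
    m=(hsv[...,0]>=a)&(hsv[...,0]<=b)&(hsv[...,1]>(150 if k=="b" else 110))&(C[...,2]>lo)&(C[...,2]<hi)&(C[...,0]>.28)
    n,l,st,_=cv2.connectedComponentsWithStats(m.astype(np.uint8))
    i=1+st[1:,4].argmax();P=C[l==i];print(k,len(P),*rect(P),"z",P[:,2].min().round(3),np.median(P[:,2]).round(3),P[:,2].max().round(3))
E
python3 go.py
python3 - <<'E'
from h import *
for n in("side","top"): lying(capture(n),"b")
E
```

```text
t 30.0 pos [538.6 300.7 134.7] jaw -1.95 open 67.8 F [ 0.1 -0.1  0.3] M [-0.   -0.11  0.02] j6 [19. 36. 88.  0. 56. 21.]
b 618 [534.  347.4] [55.6 81.9] 0.7 z 0.04 0.06 0.064
b 75 [537.  309.8] [ 8.7 55.1] -0.6 z 0.043 0.058 0.064
```

```bash
python3 - <<'E'
from rig import *
for i in range(4): capture("side")
E
python3 go.py 535 372 25 -2
```

```text
t 30.3 pos [534.9 299.2 128.8] jaw -1.97 open 67.9 F [-0.  -0.   0.5] M [ 0.01 -0.11  0.  ] j6 [19. 36. 89. -0. 56. 21.]
shift now [ -2.1 103.8  72.9] yaw 0.0
shift after yaw dx -2.5 dy 103.8 dz 72.8
```

Request:
send_rows(moves="68 0 0 24 0;68 -1 0 25 0;68 -1 0 24 0;68 0 20 0 0;68 0 25 0 0;68 0 25 0 0;68 0 20 0 0;68 0 14 0 0;68 0 0 0 0;68 0 0 0 0;50 0 0 0 0;50 0 0 0 0;50 0 0 0 0;50 0 0 0 0;50 0 0 0 0;50 0 -20 0 0;50 0 -25 0 0;50 0 -25 0 0;50 0 -25 0 0;50 0 -25 0 0")

```text
time_s: 32.0
position: [0.5358, 0.3723, 0.1472]
tcp_rot: [[0.999, -0.001, 0.034], [-0.034, -0.0, 0.999], [-0.001, -1.0, -0.0]]
force: [1.3, -0.2, -1.6]
opening: 0.642
```

```bash
python3 - <<'E'
from h import *
c=capture("side");c=capture("side");pose(c,"b",95);tubs(c)
E
python3 go.py 646 165 170 -2
```

```text
along 13 perp 12 tilt 88 cost 181 of 638
tub3 orange 10.0 0.95 330 [385.8 385.6] [57.7 60.2] 17.6
tub2 yellow 23.0 0.72 257 [410.  235.3] [58.2 60.2] -7.6
t 32.1 pos [537.7 373.2 148.6] jaw -1.96 open 56.1 F [-0.1  0.8 -1.2] M [ 0.02 -0.09  0.06] j6 [25. 37. 82.  0. 61. 27.]
shift now [ 115.5  -21.4 -204.3] yaw 0.0
shift after yaw dx 115.5 dy -21.4 dz -204.3
```

Request:
send_rows(moves="50 0 -12 0 0;50 14.4 0 -25.3 0;50 14.4 0 -25.3 0;50 14.4 0 -25.3 0;50 14.4 0 -25.3 0;50 14.4 0 -25.3 0;50 14.4 0 -25.3 0;50 14.4 0 -25.3 0;50 14.4 0 -25.3 0;50 0 0 0 0;50 0 0 0 0;50 0 0 0 0;50 0 0 0 0")

```text
time_s: 33.23
position: [0.6433, 0.1673, 0.1574]
tcp_rot: [[0.999, -0.003, 0.033], [-0.033, 0.0, 0.999], [-0.003, -1.0, 0.0]]
force: [0.1, 0.4, -0.1]
opening: 0.64
```

```bash
python3 - <<'E'
from h import *
c=capture("side");c=capture("side");pose(c,"b",95)
E
python3 go.py 645.6 166.6 160 -2
```

```text
along 9 perp 12 tilt 102 cost 131 of 548
t 33.3 pos [643.6 167.6 157.9] jaw -1.87 open 56.2 F [ 0.9  0.9 -1.2] M [-0.03 -0.09 -0.01] j6 [ 5. 37. 79.  0. 63.  7.]
shift now [ 2.1 -2.2 -0.9] yaw 0.1
shift after yaw dx 2.1 dy -2.1 dz -0.9
```

Request:
send_rows(moves="50 0 5 1 0;50 0 5 1 0;50 0 5 1 0;50 0 5 1 0;50 0 6 1.5 0;50 0 6 1.5 0;50 0 6 1.5 0;50 0 5 1.5 0;50 0 5 0 0;50 0 5 0 0;50 0 5 0 0;50 0 4 -1 0;50 0 0 0 0;50 0 0 0 0")

```text
time_s: 34.5
position: [0.6449, 0.1755, 0.0956]
tcp_rot: [[0.999, -0.0, 0.035], [-0.035, 0.001, 0.999], [-0.0, -1.0, 0.001]]
force: [1.9, 2.6, 0.5]
opening: 0.642
```

```bash
python3 - <<'E'
from h import *
c=capture("side");c=capture("side");pose(c,"b")
cv2.imwrite("pics/s9.png",cv2.resize(c["image"][110:230,190:310],None,fx=5,fy=5,interpolation=cv2.INTER_CUBIC))
E
python3 go.py 645.9 175.6 98 -2
```

```text
along 15 perp 13 tilt 45 cost 138 of 285
t 34.6 pos [644.7 175.5  95.7] jaw -1.98 open 55.8 F [ 1.3  2.6 -0.3] M [ 0.31 -0.27  0.06] j6 [ 6. 42. 81.  0. 57.  8.]
shift now [ 1.2 -2.3  0.1] yaw 0.0
shift after yaw dx 1.2 dy -2.3 dz 0.1
```

Request:
send_rows(moves="50 0 5 -2 0;50 0 6 -2 0;50 0 6 -3 0;50 0 5 -4 0;50 0 5 -5 0;50 0 6 -5 0;50 0 4 -5 0;50 0 4 -5 0;50 0 3 -4 0;50 0 0 -3 0;50 0 0 0 0;50 0 0 0 0;50 0 0 0 0")

```text
time_s: 35.68
position: [0.644, 0.1448, 0.0528]
tcp_rot: [[0.999, 0.003, 0.036], [-0.036, 0.01, 0.999], [0.002, -1.0, 0.01]]
force: [3.2, 24.0, 2.2]
opening: 0.643
```

```bash
python3 - <<'E'
from h import *
c=capture("side");c=capture("side");pose(c,"b");pose(c,"b",0)
cv2.imwrite("pics/s9.png",cv2.resize(c["image"][110:230,190:310],None,fx=5,fy=5,interpolation=cv2.INTER_CUBIC))
E
python3 go.py 645.9 136.6 53 -2
```

```text
along 16 perp -10 tilt 93 cost 114 of 296
along 20 perp 13 tilt 3 cost 126 of 296
t 35.8 pos [644.1 144.8  52.9] jaw -2.08 open 55.4 F [ 3.6 24.1  3.7] M [ 2.35 -0.2  -0.15] j6 [ 3. 45. 84.  1. 51.  4.]
shift now [ 2.1 -0.2 -8.1] yaw -0.1
shift after yaw dx 2.1 dy -0.1 dz -8.1
```

View pics/s9.png

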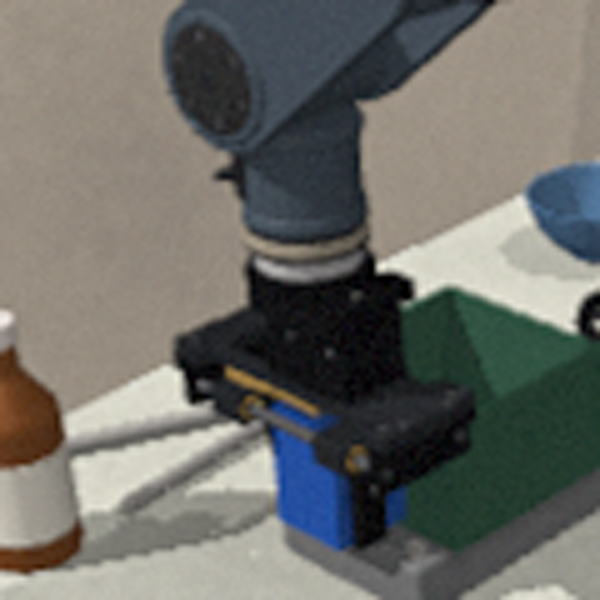

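Request:
send_rows(moves="50 0 0 8 0;50 0 -5 8 0;50 0 -20 5 0;50 0 -20 0 0;50 -14 0 21 0;50 -14 0 21 0;50 -14 0 21 0;50 -14 0 21 0;50 -14 0 21 0;50 -14 0 21 0;50 -14 0 21 0;50 -14 0 18 0;50 0 0 0 0;50 0 0 0 0;50 0 0 0 0;50 0 0 0 0")

```text
time_s: 37.12
position: [0.5387, 0.3258, 0.0971]
tcp_rot: [[0.999, -0.0, 0.036], [-0.036, -0.001, 0.999], [-0.0, -1.0, -0.001]]
force: [-0.3, -0.5, -0.8]
opening: 0.638
```

```bash
python3 - <<'E'
from h import *
c=capture("side");c=capture("side");pose(c,"b",0)
tubs(c)
E
python3 go.py 535 320 20 -2
```

```text
along 18 perp 11 tilt 5 cost 217 of 373
tub2 yellow 23.0 0.96 270 [410.2 235.2] [57.9 59.5] -7.3
tub3 orange 10.0 0.6 338 [385.4 385.3] [57.8 58.8] 18.7
t 37.3 pos [538.8 326.   97.2] jaw -2.06 open 56.1 F [-0.   0.1 -0.5] M [ 0.01 -0.09 -0.02] j6 [21. 39. 87. -0. 53. 23.]
shift now [-3.5 77.2 -6.1] yaw -0.1
shift after yaw dx -3.5 dy 77.2 dz -6.1
```

Request:
send_rows(moves="50 0 15 0 0;50 0 20 0 0;50 0 20 0 0;50 0 15 0 0;50 0 6 0 0;50 0 3 0 0;50 0 3 0 0;50 0 0 0 0;50 0 0 0 0;50 0 0 0 0;50 0 0 0 0")

```text
time_s: 38.18
position: [0.5386, 0.3273, 0.0161]
tcp_rot: [[0.999, 0.001, 0.034], [-0.034, 0.001, 0.999], [0.001, -1.0, 0.001]]
force: [-0.0, -0.1, -0.7]
opening: 0.64
```

```bash
python3 go.py 535 320 20 -2
```

```text
t 38.2 pos [538.6 327.3  16.1] jaw -1.96 open 55.7 F [-0.  -0.1 -0.7] M [-0.04 -0.04 -0.04] j6 [21. 46. 89.  0. 45. 23.]
shift now [-3.3 -3.9 -7.4] yaw 0.0
shift after yaw dx -3.3 dy -3.9 dz -7.4
```

Request:
send_rows(moves="50 0 2 0 0;50 0 2 0 0;50 0 1.5 0 0;50 0 0 0 0;50 0 0 0 0;50 0 0 0 0")

```text
time_s: 38.68
position: [0.538, 0.3271, 0.0097]
tcp_rot: [[0.999, -0.0, 0.034], [-0.034, -0.0, 0.999], [-0.0, -1.0, -0.0]]
force: [-0.6, -0.8, -1.0]
opening: 0.645
```

Request:
send_rows(moves="62 0 0 0 0;68 0 0 0 0;68 0 0 0 0;68 0 0 0 0;72 0 -10 0 0;72 0 -20 0 0;72 0 -30 0 0;80 0 -30 0 0;80 0 -30 0 0;80 0 -30 0 0;80 0 0 0 0;80 0 0 0 0;80 0 0 0 0")

```text
time_s: 39.77
position: [0.5375, 0.3269, 0.1599]
tcp_rot: [[0.999, -0.0, 0.034], [-0.034, -0.0, 0.999], [-0.0, -1.0, -0.0]]
force: [-0.9, -0.1, -0.0]
opening: 0.914
```

```bash
python3 - <<'E'
from h import *
c=capture("side");tubs(c);lying(c,"b",.07,.1)
E
python3 go.py 413 250 51 -7.5
```

```text
tub2 yellow 23.0 0.94 273 [409.9 235.4] [58.  59.6] -8.1
tub1 blue 110.0 0.84 238 [536.2 322.5] [56.1 58.2] -2.6
tub3 orange 10.0 0.58 340 [385.7 385.5] [57.6 58.3] 16.9
b 260 [535.7 321.9] [57.6 58.3] -0.3 z 0.07 0.078 0.088
t 39.9 pos [536.8 326.6 158.4] jaw -1.97 open 80.0 F [ 0.2 -0.4 -0.4] M [-0.01 -0.07 -0.02] j6 [21. 35. 85. -0. 60. 23.]
shift now [-120.8  107.8  -80.6] yaw 5.5
shift after yaw dx -112.8 dy 107.4 dz -92.1
```

Request:
send_rows(moves="80 0 0 0 5.5;80 -22.6 0 -18.2 0;80 -22.6 0 -18.2 0;80 -22.6 0 -18.2 0;80 -22.6 0 -18.2 0;80 -22.6 0 -18.2 0;80 0 20 0 0;80 0 20 0 0;80 0 20 0 0;80 0 0 0 0;80 0 0 0 0;80 0 0 0 0")

```text
time_s: 40.87
position: [0.4142, 0.2515, 0.0996]
tcp_rot: [[0.992, -0.001, 0.13], [-0.13, -0.0, 0.992], [-0.001, -1.0, -0.0]]
force: [-0.2, 0.6, 0.2]
opening: 0.919
```

```bash
python3 - <<'E'
from rig import *
capture("side")
E
python3 go.py 412.7 250.5 51 -7.5
```

```text
t 40.9 pos [414.6 251.7 100.1] jaw -7.46 open 80.0 F [-0.2  0.1 -0.4] M [-0.02 -0.11  0.03] j6 [ 18.  31. 108.  -0.  41.  25.]
shift now [-1.8 49.1 -1.5] yaw 0.0
shift after yaw dx -1.8 dy 49.1 dz -1.5
```

Request:
send_rows(moves="80 -1.8 17 -1.5 0;80 0 17 0 0;80 0 15 0 0;80 0 0 0 0;80 0 0 0 0;50 0 0 0 0;50 0 0 0 0;50 0 0 0 0;50 0 0 0 0;50 0 0 0 0;50 0 0 0 0;50 0 0 0 0;50 0 -15 0 0;50 0 -25 0 0;50 0 -25 0 0;50 0 -25 0 -2.5;50 0 -25 0 -3;50 0 0 0 0;50 0 0 0 0")

```text
time_s: 42.5
position: [0.4126, 0.2505, 0.1665]
tcp_rot: [[0.999, 0.002, 0.035], [-0.035, 0.001, 0.999], [0.002, -1.0, 0.001]]
force: [0.8, -0.4, -1.6]
opening: 0.642
```

```bash
python3 go.py 645.3 162 171 -2
```

```text
t 42.5 pos [412.6 250.5 166.5] jaw -2.01 open 55.9 F [ 0.8 -0.4 -1.6] M [-0.04 -0.05 -0.02] j6 [ 18.  24. 106.   0.  50.  20.]
shift now [235.6  -4.  -80.3] yaw -0.0
shift after yaw dx 235.6 dy -4.5 dz -80.3
```

Request:
send_rows(moves="50 29.4 0 -10 0;50 29.4 0 -10 0;50 29.4 0 -10 0;50 29.4 0 -10 0;50 29.4 0 -10 0;50 29.4 0 -10 0;50 29.4 0 -10 0;50 29.4 0 -10 0;50 0 0 0 0;50 0 0 0 0;50 0 0 0 0;50 0 0 0 0")

```text
time_s: 43.5
position: [0.6421, 0.1627, 0.1639]
tcp_rot: [[0.999, -0.005, 0.034], [-0.034, -0.0, 0.999], [-0.005, -1.0, -0.0]]
force: [0.4, -0.0, -1.2]
opening: 0.64
```

```bash
python3 - <<'E'
from h import *
c=capture("side");c=capture("side");pose(c,"y",0);tubs(c)
E
python3 go.py 645.3 162 171 -2
```

```text
along 67 perp 19 tilt 1 cost 126 of 712
tub1 blue 110.0 0.92 266 [535.7 321.5] [57.9 59.5] -2.6
tub3 orange 10.0 0.58 341 [385.7 385.4] [58.  58.4] 17.3
t 43.6 pos [643.2 162.9 165.5] jaw -1.91 open 55.9 F [-0.3  0.3 -1.8] M [-0.04 -0.08  0.02] j6 [ 5. 37. 79.  0. 64.  6.]
shift now [ 2.1 -5.5 -0.8] yaw 0.1
shift after yaw dx 2.1 dy -5.5 dz -0.8
```

Request:
send_rows(moves="50 2 0 -5 0;50 0 0 -5 0;50 0 -2 -4 0;50 0 -2 -4 0;50 0 -2 -4 0;50 0 -2 -4 0;50 0 -1 -4 0;50 0 -1 -5 0;50 0 -1 -5 0;50 0 0 -5 0;50 0 0 -5 0;50 0 0 -5 0;50 0 0 -5 0;50 0 1 -5 0;50 0 1 -5 0;50 0 1 -5 0;50 0 0 0 0;50 0 0 0 0")

```text
time_s: 45.15
position: [0.6442, 0.0873, 0.1759]
tcp_rot: [[0.999, 0.002, 0.035], [-0.035, 0.001, 0.999], [0.002, -1.0, 0.001]]
force: [-2.3, 3.0, 5.3]
opening: 0.64
```

```bash
python3 - <<'E'
from h import *
c=capture("side");c=capture("side");pose(c,"y",45)
E
python3 go.py 643.3 91.6 177 -2
```

```text
along 65 perp 15 tilt 52 cost 101 of 744
t 45.2 pos [644.2  87.3 175.9] jaw -1.98 open 55.8 F [-2.2  2.1  6.7] M [0.63 0.33 0.01] j6 [-2. 35. 81.  0. 64. -0.]
shift now [-1.1 -1.1  4.2] yaw 0.0
shift after yaw dx -1.1 dy -1.1 dz 4.2
```

Request:
send_rows(moves="50 0 1 -5 0;50 0 1 -5 0;50 0 2 -5 0;50 0 2 -5 0;50 0 4 -5 0;50 0 4 -5 0;50 0 5 -4 0;50 0 5 -4 0;50 0 5 -3 0;50 0 5 -3 0;50 0 5 -2 0;50 0 5 -2 0;50 0 5 -1 0;50 0 5 0 0;50 0 2 0 0;50 0 0 0 0;50 0 0 0 0;50 0 0 0 0;50 0 0 0 0;50 0 0 0 0")

```text
time_s: 46.92
position: [0.6422, 0.0372, 0.1175]
tcp_rot: [[0.999, -0.0, 0.034], [-0.034, -0.002, 0.999], [-0.0, -1.0, -0.002]]
force: [-0.9, -4.8, 2.9]
opening: 0.641
```

```bash
python3 - <<'E'
from h import *
c=capture("side");c=capture("side");pose(c,"y",110)
E
python3 go.py 643.3 38.6 127 -2
```

```text
along 64 perp 8 tilt 118 cost 90 of 589
t 47.0 pos [642.2  37.4 117.6] jaw -1.95 open 55.8 F [-0.4 -4.7  2.1] M [-0.66 -0.18 -0.08] j6 [-7. 39. 84. -0. 57. -5.]
shift now [ 1.1 -9.4  1.2] yaw 0.1
shift after yaw dx 1.1 dy -9.4 dz 1.2
```

Request:
send_rows(moves="50 0 -15 0 0;50 0 -25 0 0;50 0 -25 0 0;50 -22.3 0 17 0;50 -22.3 0 17 0;50 -22.3 0 17 0;50 -22.3 0 17 0;50 -22.3 0 17 0;50 -22.3 0 17 0;50 -22.3 0 17 0;50 -22.3 0 17 0;50 -22.3 0 17 0;50 -22.3 0 17 0;50 0 0 0 0;50 0 0 0 0;50 0 0 0 0")

```text
time_s: 48.35
position: [0.425, 0.2162, 0.1825]
tcp_rot: [[0.999, -0.001, 0.033], [-0.033, 0.0, 0.999], [-0.001, -1.0, 0.0]]
force: [0.0, -0.2, -0.7]
opening: 0.641
```

```bash
python3 - <<'E'
from h import *
c=capture("side");pose(c,"y",115);tubs(c)
c=capture("top");I=c["image"];cv2.imwrite("pics/s10.png",cv2.resize(I[120:200,255:345],None,fx=5,fy=5,interpolation=cv2.INTER_CUBIC))
E
python3 go.py 425 215 29 -2
```

```text
along 65 perp 10 tilt 120 cost 123 of 984
tub1 blue 110.0 0.96 252 [536.2 322.1] [57.7 59.8] -1.4
tub3 orange 10.0 0.58 340 [385.5 385.2] [58.4 58.7] 19.0
t 48.5 pos [426.1 215.5 182.6] jaw -2.03 open 55.8 F [-0.6 -0.  -0.3] M [ 0.   -0.11 -0.02] j6 [ 13.  22. 105.   0.  52.  15.]
shift now [ -1.1 153.6  -0.5] yaw -0.0
shift after yaw dx -1.1 dy 153.6 dz -0.5
```

View pics/s10.png

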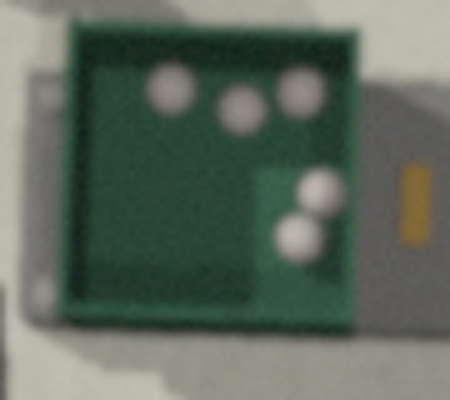

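Request:
send_rows(moves="50 0 25 0 0;50 0 30 0 0;50 0 30 0 0;50 0 30 0 0;50 0 25 0 0;50 0 13 0 0;50 0 3 0 0;50 0 0 0 0;50 0 0 0 0;60 0 0 0 0;68 0 0 0 0;68 0 0 0 0;68 0 0 0 0;68 0 -20 0 0;68 0 -20 0 0;68 0 -25 0 0;68 0 -25 0 0;68 0 0 0 0;68 0 0 0 0;68 0 0 0 0")

```text
time_s: 50.17
position: [0.4249, 0.2158, 0.1167]
tcp_rot: [[0.999, -0.0, 0.034], [-0.034, -0.0, 0.999], [-0.0, -1.0, -0.0]]
force: [-0.1, -0.3, 0.0]
opening: 0.782
```

```bash
python3 - <<'E'
from h import *
for n in("side","top"): lying(capture(n),"y")
E
python3 go.py 425 215 29 -2
```

```text
y 652 [426.7 264. ] [85.5 60. ] -3.7 z 0.04 0.06 0.064
y 66 [638.2 -64.7] [10.3 38.9] -0.3 z 0.041 0.047 0.052
t 50.3 pos [424.4 215.6 115.8] jaw -1.96 open 68.1 F [-0.1  0.4 -0.2] M [-0.05 -0.14 -0.04] j6 [ 13.  29. 109.   0.  42.  15.]
shift now [ 0.9 86.8 -0.5] yaw 0.0
shift after yaw dx 0.7 dy 86.8 dz -0.6
```

Request:
send_rows(moves="68 1 0 20 0;68 1 0 20 0;68 0 0 19 0;68 0 20 0 0;68 0 25 0 0;68 0 25 0 0;68 0 15 0 0;68 0 6 0 0;68 0 0 0 0;68 0 0 0 0;50 0 0 0 0;50 0 0 0 0;50 0 0 0 0;50 0 0 0 0;50 0 0 0 0;50 0 -20 0 0;50 0 -30 0 0;50 0 -30 0 0;50 0 -30 0 0;50 0 -25 0 0")

```text
time_s: 51.93
position: [0.4292, 0.2747, 0.1626]
tcp_rot: [[0.999, 0.001, 0.034], [-0.034, 0.0, 0.999], [0.001, -1.0, 0.0]]
force: [0.8, 1.1, -0.4]
opening: 0.64
```

```bash
python3 - <<'E'
from h import *
c=capture("side");c=capture("side");pose(c,"y",90)
E
python3 go.py 645.3 155 160 -2
```

```text
along 30 perp 12 tilt 89 cost 182 of 881
t 52.0 pos [431.9 275.8 164.8] jaw -1.96 open 55.6 F [ 0.4 -0.2 -1.1] M [-0.07 -0.1  -0.04] j6 [ 20.  26. 102.   0.  51.  22.]
shift now [ 217.3    6.3 -113.5] yaw 0.0
shift after yaw dx 217.5 dy 4.8 dz -113.3
```

Request:
send_rows(moves="50 27.4 0 -14.7 0;50 27.4 0 -14.7 0;50 27.4 0 -14.7 0;50 27.4 0 -14.7 0;50 27.4 0 -14.7 0;50 27.4 0 -14.7 0;50 27.4 0 -14.7 0;50 27.4 0 -14.7 0;50 0 0 0 0;50 0 0 0 0;50 0 0 0 0;50 0 0 0 0;50 0 0 0 0")

```text
time_s: 53.12
position: [0.6427, 0.1506, 0.1602]
tcp_rot: [[0.999, -0.002, 0.033], [-0.033, 0.0, 0.999], [-0.002, -1.0, 0.0]]
force: [0.3, -0.1, -1.7]
opening: 0.641
```

```bash
python3 go.py 645 150.6 165 -2
```

```text
t 53.1 pos [642.7 150.6 160.2] jaw -1.89 open 55.7 F [ 0.3 -0.1 -1.7] M [-0.04 -0.19  0.05] j6 [ 3. 37. 80.  0. 63.  5.]
shift now [ 2.3 -4.8  0.1] yaw 0.1
shift after yaw dx 2.3 dy -4.8 dz 0.1
```

Request:
send_rows(moves="50 1 5 -1 0;50 1 6 -1 0;50 0 5 3 0;50 0 5 3 0;50 0 6 2 0;50 0 6 2 0;50 0 7 3 0;50 0 5 0 0;50 0 5 0 0;50 0 6 -1 0;50 0 5 -1 0;50 0 5 -1 0;50 0 4 -2 0;50 0 4 -2 0;50 0 4 -3 0;50 0 5 -3 0;50 0 5 -5 0;50 0 5 -7 0;50 0 4 -2 0;50 0 4 0 0")

```text
time_s: 54.78
position: [0.6468, 0.1368, 0.0607]
tcp_rot: [[0.999, 0.004, 0.035], [-0.035, 0.005, 0.999], [0.003, -1.0, 0.005]]
force: [-0.2, 9.3, 3.4]
opening: 0.639
```

```bash
python3 - <<'E'
from h import *
c=capture("side");c=capture("side");pose(c,"y",0)
E
python3 go.py 644.5 134.6 60 -2
```

```text
along 30 perp 5 tilt 0 cost 109 of 471
t 54.9 pos [646.4 136.9  59.7] jaw -2.0 open 55.8 F [ 1.6  9.3 -0.9] M [ 1.07 -0.35 -0.11] j6 [ 2. 44. 83.  0. 52.  4.]
shift now [-1.8 -0.3 -2.3] yaw -0.0
shift after yaw dx -1.8 dy -0.3 dz -2.3
```

Request:
send_rows(moves="50 0 0 8 0;50 0 -5 8 0;50 0 -20 4 0;50 0 -20 0 0;50 -28 0 9.4 0;50 -28 0 9.4 0;50 -28 0 9.4 0;50 -28 0 9.4 0;50 -28 0 9.4 0;50 -28 0 9.4 0;50 -28 0 9.4 0;50 -28 0 9.4 0;50 0 20 0 0;50 0 20 0 0;50 0 0 0 0;50 0 0 0 0;50 0 0 0 0;50 0 0 0 0")

```text
time_s: 56.38
position: [0.4262, 0.2366, 0.0656]
tcp_rot: [[0.999, 0.002, 0.035], [-0.035, 0.0, 0.999], [0.002, -1.0, 0.001]]
force: [1.2, -0.1, -1.9]
opening: 0.639
```

```bash
python3 - <<'E'
from h import *
c=capture("side");c=capture("side");pose(c,"y",0)
E
python3 go.py 425 240 16 -2
```

```text
along 38 perp -15 tilt 42 cost 154 of 649
t 56.5 pos [426.  236.5  65.6] jaw -1.99 open 56.2 F [-0.  -0.  -1.8] M [-0.05 -0.11  0.03] j6 [ 16.  35. 109.  -0.  36.  18.]
shift now [-1.3 49.6  3.4] yaw 0.0
shift after yaw dx -1.2 dy 49.6 dz 3.5
```

Run:
```python
from h import *
c=capture("side");pose(c,"y",0);pose(c,"y",10);pose(c,"y",-20);pose(c,"y")
lying(c,"y",.09,.14)
```

```text
along 39 perp -14 tilt 45 cost 148 of 650
along 38 perp -14 tilt 45 cost 148 of 650
along 34 perp -5 tilt -17 cost 145 of 650
along 44 perp 4 tilt 162 cost 146 of 650
y 274 [422.8 245.9] [41.2 58.6] -7.3 z 0.09 0.111 0.138
```

Run:
```python
from h import *
c=capture("side");cv2.imwrite("pics/s11.png",cv2.resize(c["image"][190:330,220:370],None,fx=4,fy=4,interpolation=cv2.INTER_CUBIC))
```

```text
(no output)
```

View pics/s11.png

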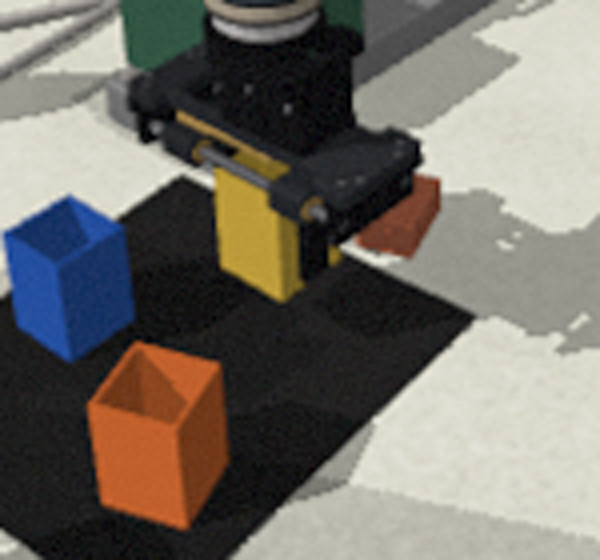

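Request:
send_rows(moves="50 0 15 0 0;50 0 15 0 0;50 0 12 0 0;50 0 5 0 0;50 0 2.5 0 0;50 0 0 0 0;50 0 0 0 0;50 0 0 0 0;60 0 0 0 0;68 0 0 0 0;68 0 0 0 0;68 0 0 0 0;72 0 -15 0 0;72 0 -25 0 0;80 0 -30 0 0;80 0 -30 0 0;80 0 -30 0 0;80 0 0 0 0;80 0 0 0 0")

```text
time_s: 58.17
position: [0.4263, 0.2368, 0.147]
tcp_rot: [[0.999, 0.005, 0.034], [-0.034, 0.001, 0.999], [0.005, -1.0, 0.001]]
force: [-0.6, -0.2, 0.2]
opening: 0.917
```

```bash
python3 - <<'E'
from h import *
c=capture("side");tubs(c);lying(c,"y",.07,.1)
c=capture("side");tubs(c)
E
python3 go.py 381.1 400.2 51 17.8
```

```text
tub1 blue 110.0 0.8 250 [536.3 321. ] [58.8 57.5] -0.8
tub2 yellow 23.0 0.68 258 [424.5 234.4] [58.  58.1] -1.3
tub3 orange 10.0 0.56 323 [384.9 385. ] [56.4 58.7] 17.6
y 278 [424.3 234.4] [58.1 57.3] -1.8 z 0.07 0.08 0.089
tub1 blue 110.0 0.77 268 [536.  321.1] [59.  60.1] -2.6
tub2 yellow 23.0 0.62 262 [425.2 233.9] [59.3 59.2] -1.9
tub3 orange 10.0 0.62 330 [385.8 385.2] [57.4 58.5] 17.5
t 58.4 pos [424.1 236.1 144.1] jaw -1.97 open 79.9 F [-0.4  0.  -0.3] M [-0.03 -0.1  -0.01] j6 [ 16.  27. 106.   0.  47.  18.]
shift now [-48.3  93.  162.6] yaw -19.8
shift after yaw dx 9.3 dy 93.1 dz 169.4
```

Request:
send_rows(moves="80 0 0 0 -6.6;80 0 0 0 -6.6;80 0 0 0 -6.6;80 1.6 0 28.2 0;80 1.6 0 28.2 0;80 1.6 0 28.2 0;80 1.6 0 28.2 0;80 1.6 0 28.2 0;80 1.6 0 28.2 0;80 0 20 0 0;80 0 25 0 0;80 0 0 0 0;80 0 0 0 0;80 0 0 0 0;80 0 0 0 0")

```text
time_s: 59.62
position: [0.3832, 0.4005, 0.1009]
tcp_rot: [[0.952, 0.001, -0.306], [0.306, 0.001, 0.952], [0.001, -1.0, 0.0]]
force: [0.2, 0.0, -0.2]
opening: 0.916
```

```bash
python3 - <<'E'
from h import *
c=capture("side");c=capture("side")
E
python3 go.py 381.1 400.2 51 17.8
```

```text
t 59.7 pos [383.3 400.6 101.3] jaw 17.8 open 79.6 F [ 0.3 -0.1  0.3] M [-0.   -0.1  -0.04] j6 [35. 35. 98.  0. 47. 17.]
shift now [-2.3 50.3  0.3] yaw -0.0
shift after yaw dx -2.2 dy 50.3 dz 0.3
```

Request:
send_rows(moves="80 -2 17 0 0;80 0 17 0 0;80 0 16 0 0;80 0 0 0 0;80 0 0 0 0;50 0 0 0 0;50 0 0 0 0;50 0 0 0 0;50 0 0 0 0;50 0 0 0 0;50 0 0 0 0;50 0 0 0 0;50 0 -15 0 0;50 0 -25 0 0;50 0 -25 0 0;50 0 -25 0 6.6;50 0 -25 0 6.6;50 0 0 0 6.6;50 0 0 0 0;50 0 0 0 0")

```text
time_s: 61.38
position: [0.3798, 0.3993, 0.1648]
tcp_rot: [[1.0, -0.001, 0.031], [-0.031, -0.001, 1.0], [-0.001, -1.0, -0.001]]
force: [-0.7, 1.0, -2.5]
opening: 0.642
```

```bash
python3 - <<'E'
from h import *
c=capture("side");c=capture("side");pose(c,"o",0)
E
python3 go.py 645.3 162 167 -2
```

```text
along 70 perp 16 tilt -1 cost 147 of 941
t 61.5 pos [379.5 399.1 164. ] jaw -1.84 open 56.0 F [ 0.2  0.7 -1.3] M [-0.02 -0.18  0.03] j6 [35. 29. 96.  0. 55. 37.]
shift now [ 273.2   -3.3 -228.5] yaw 0.2
shift after yaw dx 273.9 dy -3.0 dz -227.7
```

Request:
send_rows(moves="50 0 -3 0 0;50 30.4 0 -25.3 0;50 30.4 0 -25.3 0;50 30.4 0 -25.3 0;50 30.4 0 -25.3 0;50 30.4 0 -25.3 0;50 30.4 0 -25.3 0;50 30.4 0 -25.3 0;50 30.4 0 -25.3 0;50 30.4 0 -25.3 0;50 0 0 0 0;50 0 0 0 0;50 0 0 0 0;50 0 0 0 0")

```text
time_s: 62.65
position: [0.6445, 0.1637, 0.1674]
tcp_rot: [[0.999, -0.003, 0.033], [-0.033, 0.0, 0.999], [-0.003, -1.0, 0.0]]
force: [-0.5, -0.5, -1.7]
opening: 0.64
```

```bash
python3 - <<'E'
from h import *
c=capture("side");c=capture("side");pose(c,"o",0);tubs(c)
E
python3 go.py 645.3 162 167 -2
```

```text
along 68 perp 19 tilt 0 cost 309 of 900
tub1 blue 110.0 0.61 248 [536.5 322.1] [56.2 58.8] -4.0
tub2 yellow 23.0 0.56 269 [425.3 234.1] [58.8 60. ] -2.6
t 62.8 pos [645.  164.1 168.1] jaw -1.85 open 56.0 F [-0.4  0.4 -1.3] M [-0.01 -0.14  0.05] j6 [ 5. 37. 79.  0. 65.  7.]
shift now [ 0.3  1.1 -2.1] yaw 0.2
shift after yaw dx 0.3 dy 1.1 dz -2.1
```

Same position as with the yellow tub; repeat that arc.

Request:
send_rows(moves="50 0 1 -6 0;50 0 0 -5.5 0;50 0 -2 -4 0;50 0 -2 -4 0;50 0 -2 -4 0;50 0 -2 -4 0;50 0 -1 -4 0;50 0 -1 -5 0;50 0 -1 -5 0;50 0 0 -5 0;50 0 0 -5 0;50 0 0 -5 0;50 0 0 -5 0;50 0 1 -5 0;50 0 1 -5 0;50 0 1 -5 0;50 0 0 0 0;50 0 0 0 0")

```text
time_s: 64.3
position: [0.6435, 0.0863, 0.1769]
tcp_rot: [[0.999, 0.001, 0.035], [-0.035, 0.0, 0.999], [0.0, -1.0, 0.0]]
force: [-2.2, 1.5, 6.0]
opening: 0.643
```

```bash
python3 - <<'E'
from h import *
c=capture("side");c=capture("side");pose(c,"o",45)
E
python3 go.py 644.2 87.3 176 -2
```

```text
along 64 perp 16 tilt 53 cost 41 of 691
t 64.4 pos [643.5  86.4 176.9] jaw -1.97 open 55.8 F [-1.9  2.5  5.9] M [0.62 0.45 0.04] j6 [-2. 35. 81.  0. 64. -0.]
shift now [0.7 0.9 1. ] yaw 0.0
shift after yaw dx 0.7 dy 0.9 dz 1.0
```

Request:
send_rows(moves="50 0 2 -5 0;50 0 1 -5 0;50 0 2 -5 0;50 0 2 -5 0;50 0 4 -5 0;50 0 4 -5 0;50 0 5 -4 0;50 0 5 -4 0;50 0 5 -3 0;50 0 5 -3 0;50 0 5 -2 0;50 0 5 -1 0;50 0 5 -1 0;50 0 5 0 0;50 0 2 0 0;50 0 0 0 0;50 0 0 0 0;50 0 0 0 0;50 0 0 0 0;50 0 0 0 0")

```text
time_s: 66.07
position: [0.642, 0.0374, 0.1181]
tcp_rot: [[0.999, -0.0, 0.034], [-0.034, -0.002, 0.999], [0.0, -1.0, -0.002]]
force: [1.0, -4.5, 2.2]
opening: 0.637
```

```bash
python3 - <<'E'
from h import *
c=capture("side");c=capture("side");pose(c,"o",110);tubs(c)
E
python3 go.py 642.2 37.4 118 -2
```

```text
along 62 perp 10 tilt 120 cost 34 of 532
tub2 yellow 23.0 0.93 267 [424.4 235. ] [59.4 59.3] -1.8
tub1 blue 110.0 0.66 264 [535.9 322.2] [59.6 58.8] 0.9
t 66.2 pos [642.   37.4 118.1] jaw -1.94 open 55.6 F [ 0.7 -4.9  2.2] M [-0.7  -0.14 -0.06] j6 [-7. 39. 84. -0. 57. -5.]
shift now [ 0.2  0.1 -0. ] yaw 0.1
shift after yaw dx 0.2 dy 0.1 dz -0.0
```

Request:
send_rows(moves="50 0 -15 0 0;50 0 -25 0 0;50 0 -25 0 0;50 -25.7 0 29.4 0;50 -25.7 0 29.4 0;50 -25.7 0 29.4 0;50 -25.7 0 29.4 0;50 -25.7 0 29.4 0;50 -25.7 0 29.4 0;50 -25.7 0 29.4 0;50 -25.7 0 29.4 0;50 -25.7 0 29.4 0;50 -25.7 0 29.4 0;50 0 0 0 0;50 0 0 0 0;50 0 0 0 0;50 0 0 0 0")

```text
time_s: 67.63
position: [0.3954, 0.3404, 0.1828]
tcp_rot: [[0.999, -0.001, 0.035], [-0.035, -0.0, 0.999], [-0.001, -1.0, -0.001]]
force: [0.8, -0.4, -1.4]
opening: 0.642
```

```bash
python3 - <<'E'
from h import *
c=capture("side");pose(c,"o",115);tubs(c)
c=capture("top");I=c["image"]
hop=I[120:200,255:345]; m=masks_of(c,"ball1"); print([(round(q["p"],2),np.round(q["bbox"]).tolist()) for q in m])
cv2.imwrite("pics/s12.png",cv2.resize(I[110:300,120:345],None,fx=3.4,fy=3.1,interpolation=cv2.INTER_CUBIC))
E
python3 go.py 395 340 29 -2
```

```text
along 60 perp 13 tilt 122 cost 332 of 1427
tub1 blue 110.0 0.93 146 [536.6 332.3] [36.5 59.2] -1.3
tub2 yellow 23.0 0.75 252 [424.6 234.3] [59.  58.2] -0.3
[(0.56, [308.0, 163.0, 320.0, 174.0]), (0.53, [312.0, 160.0, 324.0, 166.0]), (0.43, [296.0, 144.0, 307.0, 155.0]), (0.43, [315.0, 146.0, 322.0, 152.0]), (0.39, [310.0, 136.0, 320.0, 142.0])]
t 67.8 pos [396.  340.2 183.1] jaw -2.09 open 55.8 F [0.5 0.1 0.1] M [-0.03 -0.06 -0.  ] j6 [28. 25. 99.  0. 55. 30.]
shift now [ -0.9 154.1  -0.2] yaw -0.1
shift after yaw dx -1.0 dy 154.1 dz -0.2
```

View pics/s12.png

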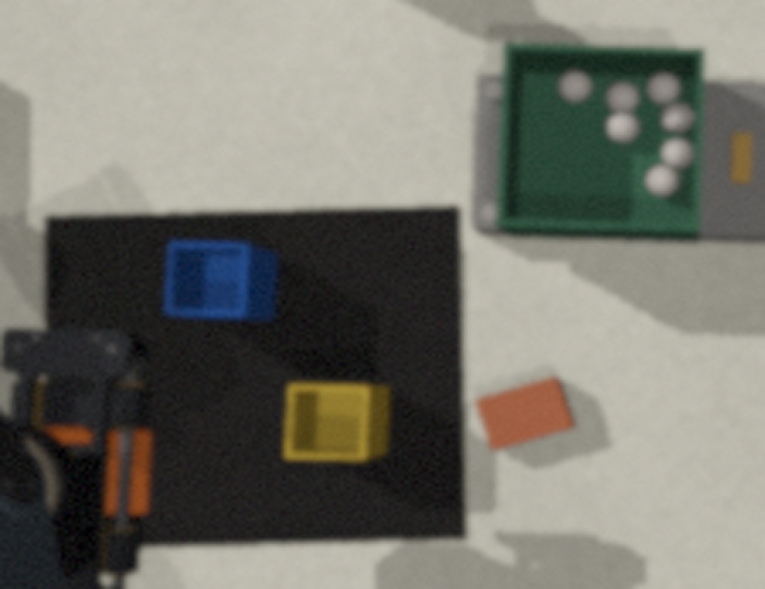

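Request:
send_rows(moves="50 0 25 0 0;50 0 30 0 0;50 0 30 0 0;50 0 30 0 0;50 0 25 0 0;50 0 13 0 0;50 0 3 0 0;50 0 0 0 0;50 0 0 0 0;60 0 0 0 0;68 0 0 0 0;68 0 0 0 0;68 0 0 0 0;68 0 -20 0 0;68 0 -20 0 0;68 0 -25 0 0;68 0 -25 0 0;68 0 0 0 0;68 0 0 0 0;68 0 0 0 0")

```text
time_s: 69.5
position: [0.3947, 0.3409, 0.1171]
tcp_rot: [[0.999, -0.0, 0.034], [-0.034, -0.0, 0.999], [-0.0, -1.0, -0.0]]
force: [0.2, -1.1, -0.7]
opening: 0.783
```

```bash
python3 - <<'E'
from h import *
c=capture("side");c=capture("side");lying(c,"o")
E
python3 go.py 395 340 25 -2
```

```text
o 854 [396.1 385.4] [81.5 59.1] -2.4 z 0.04 0.06 0.064
t 69.6 pos [394.2 340.6 116.2] jaw -1.97 open 67.9 F [ 0.3  0.4 -0.8] M [-0.04 -0.01  0.03] j6 [ 29.  31. 102.   0.  46.  30.]
shift now [ 1.  91.2 -0.5] yaw 0.0
shift after yaw dx 0.8 dy 91.2 dz -0.6
```

Request:
send_rows(moves="68 2 0 20 0;68 1 0 20 0;68 0 0 16 0;68 0 20 0 0;68 0 25 0 0;68 0 25 0 0;68 0 15 0 0;68 0 6 0 0;68 0 0 0 0;68 0 0 0 0;50 0 0 0 0;50 0 0 0 0;50 0 0 0 0;50 0 0 0 0;50 0 0 0 0;50 0 -20 0 0;50 0 -30 0 0;50 0 -30 0 0;50 0 -30 0 0;50 0 -25 0 0")

```text
time_s: 71.27
position: [0.4002, 0.397, 0.1632]
tcp_rot: [[0.999, 0.001, 0.034], [-0.034, 0.001, 0.999], [0.001, -1.0, 0.001]]
force: [0.7, 0.3, -1.4]
opening: 0.639
```

```bash
python3 - <<'E'
from h import *
c=capture("side");c=capture("side");c=capture("side");pose(c,"o",90)
E
python3 go.py 645 150.1 162 -2
```

```text
along 27 perp 13 tilt 91 cost 171 of 953
t 71.4 pos [401.2 397.7 163.4] jaw -1.96 open 55.8 F [ 0.5 -0.1 -1.9] M [ 0.02 -0.07 -0.02] j6 [33. 30. 94. -0. 55. 35.]
shift now [ 252.1    1.8 -239.2] yaw 0.0
shift after yaw dx 252.3 dy 1.4 dz -239.0
```

Request:
send_rows(moves="50 28.3 0 -26.3 0;50 28.3 0 -26.3 0;50 28.3 0 -26.3 0;50 28.3 0 -26.3 0;50 28.3 0 -26.3 0;50 28.3 0 -26.3 0;50 28.3 0 -26.3 0;50 28.3 0 -26.3 0;50 28.3 0 -26.3 0;50 0 0 0 0;50 0 0 0 0;50 0 0 0 0;50 0 0 0 0;50 0 0 0 0")

```text
time_s: 72.58
position: [0.6448, 0.1529, 0.1605]
tcp_rot: [[0.999, -0.002, 0.032], [-0.032, 0.0, 0.999], [-0.002, -1.0, -0.0]]
force: [-0.3, 0.2, -0.6]
opening: 0.639
```

```bash
python3 go.py 645 150.1 162 -2
```

```text
t 72.6 pos [644.8 152.9 160.5] jaw -1.86 open 55.6 F [-0.3  0.2 -0.6] M [ 0.03 -0.07 -0.01] j6 [ 4. 37. 79.  0. 64.  6.]
shift now [ 0.3 -1.5 -2.8] yaw 0.1
shift after yaw dx 0.3 dy -1.5 dz -2.8
```

Request:
send_rows(moves="50 0 5 -2 0;50 0 6 -2 0;50 0 5 3 0;50 0 5 3 0;50 0 6 2 0;50 0 6 2 0;50 0 7 3 0;50 0 5 0 0;50 0 5 0 0;50 0 6 -1 0;50 0 5 -1 0;50 0 5 -1 0;50 0 4 -2 0;50 0 4 -2 0;50 0 4 -3 0;50 0 5 -3 0;50 0 5 -5 0;50 0 5 -7 0;50 0 4 -3 0;50 0 4 -1 0")

```text
time_s: 74.25
position: [0.6471, 0.137, 0.0618]
tcp_rot: [[0.999, 0.005, 0.036], [-0.036, 0.008, 0.999], [0.005, -1.0, 0.008]]
force: [1.2, 17.2, 6.0]
opening: 0.637
```

```bash
python3 - <<'E'
from h import *
c=capture("side");c=capture("side");pose(c,"o",0)
E
python3 go.py 644.5 134.6 60 -2
```

```text
along 30 perp 6 tilt -0 cost 173 of 505
t 74.3 pos [647.  137.   61.1] jaw -2.02 open 55.7 F [ 1.8 12.7  1.6] M [ 1.73 -0.37 -0.08] j6 [ 2. 44. 83.  1. 52.  4.]
shift now [-2.5  1.1 -2.5] yaw -0.0
shift after yaw dx -2.5 dy 1.1 dz -2.5
```

Request:
send_rows(moves="50 0 0 8 0;50 0 -10 8 0;50 0 -20 4 0;50 0 -20 0 0;50 -29 0 22 0;50 -29 0 22 0;50 -29 0 22 0;50 -29 0 22 0;50 -29 0 22 0;50 -29 0 22 0;50 -29 0 22 0;50 -29 0 22 0;50 -27 0 22 0;50 0 20 0 0;50 0 25 0 0;50 0 0 0 0;50 0 0 0 0;50 0 0 0 0;50 0 0 0 0")

```text
time_s: 75.93
position: [0.3956, 0.3586, 0.0665]
tcp_rot: [[0.999, 0.002, 0.035], [-0.035, 0.001, 0.999], [0.002, -1.0, 0.001]]
force: [-0.3, -0.6, -1.3]
opening: 0.642
```

```bash
python3 - <<'E'
from h import *
c=capture("side");c=capture("side");lying(c,"o",.09,.14)
E
python3 go.py 395 365 17 -2
```

```text
o 440 [299.6 675.7] [ 4.  51.6] 0.2 z 0.09 0.123 0.14
t 76.0 pos [395.5 358.5  66.4] jaw -2.01 open 56.0 F [ 0.1 -0.6 -1. ] M [-0.01 -0.07  0.03] j6 [ 30.  37. 103.  -0.  40.  32.]
shift now [-0.9 49.4  6.4] yaw -0.0
shift after yaw dx -0.8 dy 49.4 dz 6.4
```

Request:
send_rows(moves="50 0 15 0 0;50 0 15 0 0;50 0 12 0 0;50 0 5 0 0;50 0 2.5 0 0;50 0 0 0 0;50 0 0 0 0;50 0 0 0 0;60 0 0 0 0;68 0 0 0 0;68 0 0 0 0;68 0 0 0 0;72 0 -15 0 0;72 0 -25 0 0;80 0 -30 0 0;80 0 -30 0 0;80 0 -30 0 0;80 0 -30 0 0;80 0 0 0 0;80 0 0 0 0")

```text
time_s: 77.7
position: [0.3954, 0.3591, 0.1777]
tcp_rot: [[0.999, 0.004, 0.034], [-0.034, 0.002, 0.999], [0.004, -1.0, 0.003]]
force: [-0.2, -0.0, 0.2]
opening: 0.917
```

```bash
python3 - <<'E'
from h import *
c=capture("side");tubs(c);c=capture("side");tubs(c)
m=mark_of(c,"ball1");print([(round(q["p"],2),np.round(q["pixel"]).tolist()) for q in m])
E
python3 go.py 632.7 -184.6 200 -16
```

```text
tub3 orange 10.0 0.73 321 [394.1 356.4] [58.3 59. ] -0.3
tub1 blue 110.0 0.72 253 [536.4 321.8] [56.5 59.4] -2.6
tub2 yellow 23.0 0.67 239 [424.8 234.9] [59.5 60.1] -0.7
tub1 blue 110.0 0.92 251 [535.9 321.1] [57.6 58.3] -1.4
tub3 orange 10.0 0.8 300 [393.  356.7] [57.4 57.4] -3.0
tub2 yellow 23.0 0.68 230 [424.9 234.9] [58.8 58.8] -2.5
[(0.48, [193.0, 282.0])]
t 78.0 pos [393.5 357.8 174.2] jaw -1.97 open 79.9 F [-0.3  0.6  0.1] M [-0.03 -0.07  0.01] j6 [30. 27. 98. -0. 55. 32.]
shift now [ 257.6  -25.6 -533.9] yaw 14.0
shift after yaw dx 379.5 dy -25.8 dz -455.5
```

Request:
send_rows(moves="80 0 -15 0 7;80 0 -15 0 7;87 23.7 0 -28.4 0;87 23.7 0 -28.4 0;87 23.7 0 -28.4 0;87 23.7 0 -28.4 0;87 23.7 0 -28.4 0;87 23.7 0 -28.4 0;87 23.7 0 -28.4 0;87 23.7 0 -28.4 0;87 23.7 0 -28.4 0;87 23.7 0 -28.4 0;87 23.7 0 -28.4 0;87 23.7 0 -28.4 0;87 23.7 0 -28.4 0;87 23.7 0 -28.4 0;87 23.7 0 -28.4 0;87 0 0 0 0;87 0 0 0 0;87 0 0 0 0")

```text
time_s: 79.62
position: [0.6178, -0.1483, 0.204]
tcp_rot: [[0.961, -0.004, 0.276], [-0.276, 0.002, 0.961], [-0.004, -1.0, 0.001]]
force: [-0.2, -0.6, 0.2]
opening: 1.0
```

```bash
python3 - <<'E'
from h import *
c=capture("side");c=capture("side");C=cloud(c);hsv=cv2.cvtColor(c["image"],cv2.COLOR_BGR2HSV)
m=((hsv[...,0]<5)|(hsv[...,0]>174))&(hsv[...,1]>120)&(np.hypot(C[...,0]-.633,C[...,1]+.183)<.05)&(C[...,2]>.11)
P=C[m];print(len(P),rect(P),P[:,2].max(),np.percentile(P[:,2],90))
c=capture("top");tubs(c)
C=cloud(c)
g=cv2.cvtColor(c["image"],cv2.COLOR_BGR2HSV)
b=((g[...,1]<60)&(g[...,2]>110)&(np.abs(C[...,0]-.641)<.06)&(np.abs(C[...,1]-.0366)<.06)).astype(np.uint8);print("white px in hopper",b.sum())
E
python3 go.py 632.7 -184.6 85 -16
```

```text
176 (array([ 630.5, -179.2]), array([58.5, 60.3]), -11.5) 0.12774551861899497 0.12559164001632517
tub3 orange 12.0 0.96 153 [395.6 354.9] [57.3 55.8] -4.1
tub1 blue 108.0 0.95 161 [537.7 320.5] [58.3 54.1] -0.3
tub2 yellow 23.0 0.72 143 [425.6 233.5] [56.6 55.3] -2.1
white px in hopper 450
t 79.8 pos [ 618.4 -147.3  205.5] jaw -15.86 open 87.3 F [-0.6  0.1 -0.5] M [-0.06 -0.1  -0.07] j6 [-23.  32.  81.   0.  67.  -8.]
shift now [ 24.1 120.5 -32. ] yaw 0.1
shift after yaw dx 24.0 dy 120.5 dz -31.9
```

Request:
send_rows(moves="87 12 0 -15.5 0;87 12 0 -15.5 0;87 0 20 0 0;87 0 20 0 0;87 0 0 0 0;87 0 0 0 0;87 0 0 0 0")

```text
time_s: 80.4
position: [0.634, -0.1847, 0.1667]
tcp_rot: [[0.962, 0.001, 0.274], [-0.274, -0.0, 0.962], [0.001, -1.0, -0.0]]
force: [-0.3, 0.8, 0.0]
opening: 1.004
```

```bash
python3 - <<'E'
from rig import *
for i in range(4): capture("side")
E
python3 go.py 633 -183.6 85 -16
```

```text
t 80.6 pos [ 634.3 -185.3  167.2] jaw -15.94 open 87.0 F [ 0.7 -0.7 -0.4] M [ 0.06 -0.05 -0.02] j6 [-26.  36.  80.   0.  64. -10.]
shift now [-1.9 82.2  1.3] yaw 0.1
shift after yaw dx -1.7 dy 82.2 dz 1.3
```

Request:
send_rows(moves="87 -1.7 18 1.3 0;87 0 20 0 0;87 0 20 0 0;87 0 15 0 0;87 0 8 0 0;87 0 0 0 0;87 0 0 0 0;87 0 0 0 0;50 0 0 0 0;50 0 0 0 0;50 0 0 0 0;50 0 0 0 0;50 0 0 0 0;50 0 0 0 0;50 0 0 0 0;50 0 0 0 0")

```text
time_s: 81.93
position: [0.6325, -0.1837, 0.0849]
tcp_rot: [[0.961, 0.0, 0.275], [-0.275, -0.0, 0.961], [0.0, -1.0, -0.0]]
force: [1.0, -0.2, 1.2]
opening: 0.642
```

```bash
python3 go.py 633 -183.6 85 -16
```

```text
t 81.9 pos [ 632.5 -183.7   84.9] jaw -15.97 open 55.9 F [ 1.  -0.2  1.2] M [-0.04 -0.12 -0.02] j6 [-26.  42.  83.   0.  55. -10.]
shift now [ 0.4 -0.1  0.2] yaw 0.0
shift after yaw dx 0.4 dy -0.1 dz 0.2
```

Request:
send_rows(moves="50 0 0 0 4;50 0 0 0 4;50 0 0 0 4;50 0 0 0 4;50 0 0 0 4;50 0 0 0 4;50 0 0 0 4;50 0 0 0 4;50 0 0 0 4;50 0 0 0 4;50 0 0 0 4;50 0 0 0 4;50 0 0 0 4;50 0 0 0 4;50 0 0 0 4;50 0 0 0 0;50 0 0 0 0")

```text
time_s: 83.35
position: [0.6317, -0.1837, 0.0849]
tcp_rot: [[0.244, -0.001, 0.97], [-0.97, 0.0, 0.244], [-0.0, -1.0, -0.001]]
force: [-2.8, -0.2, 3.8]
opening: 0.64
```

```bash
python3 go.py 633 -183.6 85 -88
```

```text
t 83.3 pos [ 631.7 -183.7   84.9] jaw -75.87 open 55.7 F [-2.8 -0.2  3.8] M [-0.15  0.36 -0.11] j6 [-26.  42.  83.  -0.  55.  50.]
shift now [ 0.2 -0.1  1.3] yaw 12.1
shift after yaw dx -0.0 dy -0.1 dz 1.3
```

Request:
send_rows(moves="50 0 0 0 3;50 0 0 0 3;50 0 0 0 3;50 0 0 0 3;50 0 0 0 2;50 0 0 0 2;50 0 0 0 0;50 0 0 0 0;50 0 0 0 0")

```text
time_s: 84.1
position: [0.6316, -0.1834, 0.0849]
tcp_rot: [[-0.033, -0.001, 0.999], [-0.999, 0.001, -0.033], [-0.0, -1.0, -0.001]]
force: [-3.6, 0.8, 5.6]
opening: 0.643
```

```bash
python3 go.py 633 -183.6 85 -92
```

```text
t 84.1 pos [ 631.6 -183.4   84.9] jaw -91.89 open 56.0 F [-3.6  0.8  5.6] M [0.05 0.63 0.02] j6 [-26.  42.  83.  -0.  55.  66.]
shift now [ 0.2 -0.1  1.4] yaw 0.1
shift after yaw dx 0.2 dy -0.1 dz 1.4
```

Request:
send_rows(moves="50 0 0 0 2;50 0 0 0 2;50 0 0 0 0;50 0 0 0 0")

```text
time_s: 84.43
position: [0.6322, -0.1834, 0.0849]
tcp_rot: [[-0.1, -0.001, 0.995], [-0.995, -0.0, -0.1], [0.0, -1.0, -0.001]]
force: [-3.2, 1.6, 6.0]
opening: 0.641
```

```bash
python3 go.py 633 -183.6 85 -96
```

```text
t 84.4 pos [ 632.2 -183.4   84.9] jaw -95.72 open 55.8 F [-3.2  1.6  6. ] M [0.42 0.45 1.24] j6 [-26.  42.  83.  -0.  55.  70.]
shift now [ 0.2 -0.1  0.8] yaw 0.3
shift after yaw dx 0.1 dy -0.1 dz 0.8
```

Request:
send_rows(moves="50 0 0 0 2;50 0 0 0 2;50 0 0 0 0;50 0 0 0 0")

```text
time_s: 84.77
position: [0.6332, -0.1835, 0.085]
tcp_rot: [[-0.169, 0.002, 0.986], [-0.986, -0.001, -0.169], [0.0, -1.0, 0.002]]
force: [-0.3, 1.4, 4.3]
opening: 0.657
```

```bash
python3 go.py 633 -183.6 85 -100
```

```text
t 84.8 pos [ 633.2 -183.5   85. ] jaw -99.73 open 57.2 F [-0.3  1.4  4.3] M [0.46 0.01 1.64] j6 [-26.  42.  83.   0.  55.  74.]
shift now [ 0.2  0.  -0.2] yaw 0.3
shift after yaw dx 0.2 dy 0.0 dz -0.2
```

Request:
send_rows(moves="50 0 0 0 0;60 0 0 0 0;75 0 0 0 0;87 0 0 0 0;87 0 0 0 0;87 0 0 0 0;87 0 0 0 0;87 0 -15 0 0;87 0 -25 0 0;87 0 -25 0 0;87 0 -25 0 0;87 0 -25 0 0;87 -25 0 -20 0;87 -30 0 -20 0;87 -30 0 -20 0;87 -30 0 -20 0;87 30 0 0 0;87 30 0 -20 0;87 30 0 -20 0;87 30 0 -20 0")

```text
time_s: 86.43
position: [0.493, -0.1645, 0.1999]
tcp_rot: [[-0.171, 0.001, 0.985], [-0.985, -0.0, -0.171], [0.0, -1.0, 0.001]]
force: [0.9, -0.2, -0.5]
opening: 1.002
```

```bash
python3 go.py
python3 - <<'E'
from h import *
for n in("side","top"):
    c=capture(n);C=cloud(c);hsv=cv2.cvtColor(c["image"],cv2.COLOR_BGR2HSV)
    m=((hsv[...,0]<5)|(hsv[...,0]>174))&(hsv[...,1]>120)&(np.hypot(C[...,0]-.633,C[...,1]+.183)<.05)&(C[...,2]>.11)
    P=C[m];print(n,len(P),rect(P) if len(P) else 0)
    tubs(c)
I=c["image"];cv2.imwrite("pics/final.png",cv2.resize(I[100:320,120:520],None,fx=2,fy=2,interpolation=cv2.INTER_CUBIC))
look(c,"prop",.02,.05);look(c,"jar",.06,.1);look(c,"brush",-.01,.05)
E
```

```text
t 86.4 pos [ 493.  -164.5  199.9] jaw -99.85 open 87.2 F [ 0.9 -0.2 -0.5] M [ 0.01 -0.    0.07] j6 [-31.  24.  99.  -0.  58.  69.]
side 171 (array([ 631.7, -181.5]), array([58.7, 60. ]), -2.4)
tub2 yellow 23.0 0.67 253 [424.3 235.2] [58.5 59. ] -2.6
tub1 blue 110.0 0.66 270 [537.3 321.2] [58.8 59.8] -2.4
tub3 orange 10.0 0.64 307 [393.  356.2] [58.3 57.6] -2.3
top 443 (array([ 633., -183.]), array([56.4, 56.9]), -3.4)
tub1 blue 109.0 0.97 153 [537.8 320.1] [56.5 54. ] -0.6
tub2 yellow 23.0 0.7 135 [425.9 233.5] [57.5 53.2] -0.5
tub3 orange 11.0 0.6 165 [394.5 355. ] [57.6 55.3] -1.1
prop 0.56 [258.3, 231.9, 288.8, 256.7] zrange -0.0 0.036 443 [430.5  99.8] [44.8 65.2] 17.8
jar 0.77 [469.5, 211.7, 504.2, 239.7] zrange -0.004 0.08 487 [ 472.  -437.7] [56.9 56.3] -0.2
brush 0.75 [447.9, 235.2, 485.5, 291.4] zrange -0.005 0.026 548 [ 376.6 -392.4] [145.8  41.6] 28.7
```

View pics/final.png

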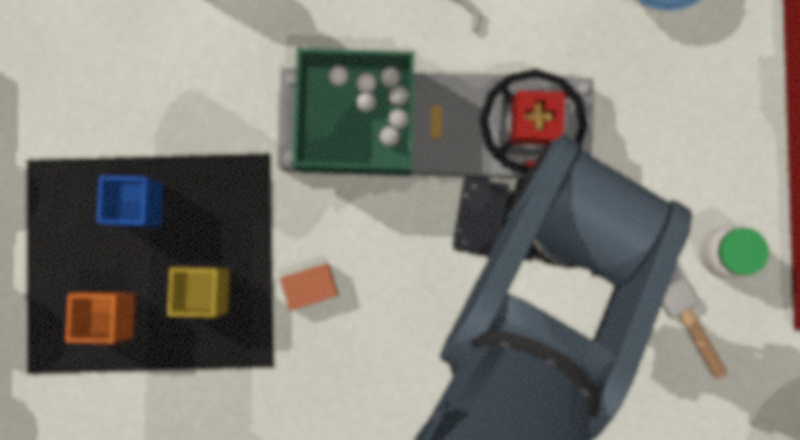

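```bash
python3 -c "
from rig import *
print(hand_in())"
```

```text
the job is handed in; nothing more can be done
None
```

The mill is ready and the job is handed in, at about 86 s of simulated time; the hand-in reported no verdict.

- **Wheel:** I slid the wheel onto the splined spindle first. Its hub top read about 125 mm above the bench, and 124 mm is fully home.
- **Balls:** I tipped each tub over the hopper wall. Seven balls show in the hopper, all three tubs look empty, and no stray balls are visible.
- **Tubs:** After tipping, I laid each tub on the mat, gripped it again and stood it upright using the hopper wall. All three stand upright on the mat in the last picture.
- **Turn to the stop:** I turned the wheel clockwise last. The turning moment rose from about 0 to 1.6 N m and the hub began to twist in the jaws. The hub came to rest at about -93°, which fits the closed stop plus the play. I did not measure the spindle angle itself.
- **Other things on the bench:** The prop and jar read within about 1 mm of where they started. The arm half hid the brush in the last picture, so its position could not be compared; nothing was moved near it.

**Slips and doubtful readings:**
- On the first tipping try the blue tub slid in the jaws. I released it inside the hopper, gripped it again and finished emptying it; no balls were lost.
- My image fit of a held tub's tilt was unclear once, for the yellow tub; a picture showed it upright.

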